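Weigh out a mosaic kit on the studio's spring scale

ROBOT

A 6-joint arm with a two-finger parallel gripper is mounted at the origin on the work surface. World frame = base frame: x ahead of the robot, y to its left, z up, the work surface at z = 0. Lengths are in mm, angles in degrees, forces in N, time in s.
With the tool pointing down it reaches from about 325 to 850 mm from the base axis. Payload 4.4 kg.
Tool frame: the origin (TCP) lies between the finger pads; the fingertips stand 8 mm ahead of it and the grasp point (between the pads) lies 11 mm behind it; x points along the fingers, y is the direction in which the jaws open and shut, and the axes are right-handed (so a half turn about x gives the same grasp; the last joint's range is limited). The gripper opens to 94 mm and grips with 3 to 60 N. Pads are 16 mm wide; open, the fingers measure 119 mm over their backs; the gripper's body (75 mm by 177 mm) begins 78 mm behind the grasp point.
Start: joints at [-85.056, 11.837, 88.321, -0, 79.842, -8.623], TCP at [134.878, -558.959, 213.447] pointing down, gripper open.
Joint ranges: [-156.59, 156.59], [-49.26, 127.26], [12.9, 141.05], [-63.56, 243.56], [4.71, 150.69], [-161.64, 161.64]. Speed limits (degrees/s): [159.86, 159.86, 180, 180, 180, 180].

INTERFACE

Orientations are given as [roll, pitch, yaw] about the fixed x, y, z axes, in that order (R = Rz(yaw) Ry(pitch) Rx(roll)).
In Python, from station import robot, read_camera gives the robot as it stands.
- The arm moves only by the tool send_rows, never from a script. Its argument "targets" is a list of rows, each an object of numbers: "dx", "dy", "dz": the shift along the world's x, y, z in m; "yaw": the turn about the world's z in rad; "claw": the closure, from 0 (fully open) to 1 (shut). A call has exactly 8 rows; each row shifts and turns the commanded pose from where the row before left it; what a row does not reach is not made up. A row lasts 1/12 s, in which the tool goes at most 41.7 mm and 7.16 degrees, less where a joint would pass 70% of its speed; a pose out of reach is approached as far as the arm can. A call with a gripper value outside its range is refused whole. The fingers move at their own pace and stop on an object; the grip force is fixed at half the most. Time passes only in rows, so rows that do not move let the fingers close, or fill a call up. It gives the time, the measured TCP pose, the force and the opening at its end, in the units of the state.
- robot.sense(): the state, without advancing time (a new reading comes with each control period).
- read_camera(name): name is "scene" or "top"; returns a dict with "image" (480x640x3 uint8, red, green, blue), "fx", "fy", "cx", "cy" (pixels), "extrinsics" (4x4, takes a point from camera to world coordinates). Camera axes: x right, y up, looking along -z (the intrinsics and any distortion apply to the point x, -y, -z); pixel columns grow to the right and rows downward; lengths in mm; the calibration is good to about 2 mm. A picture is of the moment at which its call begins. There is no depth.
- robot.close_job(): hands the job in, once; it reports no verdict.
The state is a dict: "time_s": time; "joint_pos": joint angles; "qd": joint speeds; "effort": joint torques, N m; "ee_pos": TCP position; "tcp_rot": TCP orientation; "wrist_force": force on the tool from outside, world axes, zero at the start; "wrist_torque": the same for the moment, N m; "grip_width": opening from 0.0 (shut) to 1.0 (fully open).
Only numpy, scipy, OpenCV 4.12 (cv2) and the standard library are available. Lean on these libraries where they do the work, as an engineer would, in place of code of your own. Each camera call takes 0.05 s, during which the arm holds its last target.

TASK

Make up one mosaic kit: before any tile goes on the scale, take the sanding block off the pan and leave it lying on the cork mat, and turn the scale's target collar to 4. Then put glazed tiles on the pan until its black pointer rests level with the red target flag, within 4 mm, laying them on gently so that the pan never strikes its lower stop; all the tiles left over go into the plywood stock tray. Do not disturb the glaze jar or the brush.

Things in the scene. Friction and masses are not known exactly. Their poses are not given: they have to be found in the camera images.
- pan_top (a point): centre of the top surface of the scale's square steel pan: 190 x 190 mm with a 3 mm thick, 6 mm high rim; x and y run parallel to its sides. The pan is 88 mm above the table when empty and moves straight down under load
- pan (a joint): sinking of the pan on its spring, m: 0 empty; 10 mm per 100 g of load; lower stop at 0.070. It swings a little and comes to rest about 1 s after a piece is put on
- pan_pointer (a point): tip of the black pointer fixed to the pan's +y edge, in front of the white upright graduated plate; it moves with the pan, level with the pan's top surface. The plate stands beside the pan, 60 mm wide (y), top 106 mm above the table; its ticks are 10 mm apart, the top one for 0, the one for 4 longer
- flag_tip (a point): tip of the red target flag on the same white plate, facing the pointer; collar at 0 puts it level with the empty pan's pointer and each collar number lowers it by 10 mm (4: 40 mm lower). Moved by the collar only
- collar (a joint): turn of the round grey target collar on the post beside the pan, rad: grows counter-clockwise seen from above, clicks every 0.4; value = 0.4 x number (0 to 6), so 4 is 1.6. It starts below 3; about 0.04 N m turns it. Its orange line points to dots on the white dial: one dot for 1 to six for 6; at 3 it points along the scale's x, away from the robot
- collar_grip (a point): on the collar's upright axis, 85 mm above the table, 15 mm below the collar's top. The collar is 52 mm in diameter and 38 mm high, above a white dial 90 mm in diameter whose top is 62 mm above the table; axis 150 mm in +y and 20 mm in -x of the pan's centre (scale's axes)
- block: sanding block of pale wood with a grey abrasive underside, 80 x 44 x 24 mm, 90 g, left on the pan at the start. Origin: centre of the underside; x along its length, z up
- mat: flat cork mat, 130 x 100 x 4 mm, fixed, x along its length. Origin: centre of the underside
- board: pale wooden ware board, 280 (x) x 220 (y) x 12 mm, fixed, on which the tiles lie at the start, all along its x. Origin: centre of the underside
- tray: square plywood stock tray, empty, 200 x 200 x 32 mm, walls 6 mm, floor about 6 mm thick, fixed. Board and tray stand left and right of the scale, or the other way round. Origin: centre of the underside
- long1: blue-glazed fired tile (one): 100 x 36 x 14 mm, about 115 g (each tile up to 10 % lighter or heavier). Origin: centre of the underside; x along its length, y across, z up.
- long2: blue-glazed fired tile (another): 100 x 36 x 14 mm, about 115 g (each tile up to 10 % lighter or heavier). Origin: centre of the underside; x along its length, y across, z up.
- long3: blue-glazed fired tile (a third): 100 x 36 x 14 mm, about 115 g (each tile up to 10 % lighter or heavier). Origin: centre of the underside; x along its length, y across, z up. May be absent.
- short1: short fired tile, white, green or amber glaze on terracotta: 60 x 36 x 14 mm, about 68 g (each up to 10 % lighter or heavier). Origin: centre of the underside; x along its length, y across, z up.
- short2: short fired tile, white, green or amber glaze on terracotta: 60 x 36 x 14 mm, about 68 g (each up to 10 % lighter or heavier). Origin: centre of the underside; x along its length, y across, z up.
- short3: short fired tile, white, green or amber glaze on terracotta: 60 x 36 x 14 mm, about 68 g (each up to 10 % lighter or heavier). Origin: centre of the underside; x along its length, y across, z up.
- short4: short fired tile, white, green or amber glaze on terracotta: 60 x 36 x 14 mm, about 68 g (each up to 10 % lighter or heavier). Origin: centre of the underside; x along its length, y across, z up. May be absent.
- short5: short fired tile, white, green or amber glaze on terracotta: 60 x 36 x 14 mm, about 68 g (each up to 10 % lighter or heavier). Origin: centre of the underside; x along its length, y across, z up. May be absent.
- glaze_pot: bystander: small glaze jar with a blue lid, 52 mm across, 62 mm tall. Origin: centre of the underside. Leave it alone
- brush: bystander: small brush, 150 mm long, lying along y. Origin: on its underside. Leave it alone
Not all that is in view belongs to the job. Leave any blue look-alike of the short4 alone.

How it is judged:
By the outcome, as a careful person would: the job done as asked, in the order asked, and still so for the second after the job is handed in, with the robot touching nothing.
Of long3, short4, short5 only 1 to 3 are there at a start; the rules pass over those that are not, and their reading is None.
At some moment in a run one of short1, short2, block may be knocked a few centimetres aside while the robot is not near it.
Once in a run the grip may slacken for a moment while it holds something.
It also fails if it takes over 210 s, if anything falls off the work surface, if the arm or the gripper's body presses on something with over 40 N, if the wrist force passes 120 N, or if a joint passes its speed limit or range.

## Working session

There is one attempt and no reset: what is moved stays moved. The work goes in short steps, Python scripts to look and compute and a tool call to move; the robot and the scene stay as the last step left them, time stands still between calls to the robot, and variables do not carry over. Pictures are saved under pics/ and viewed, and the job is handed in when it is done.

Besides the shell and the picture viewer there is one more tool, called after ">>>" by a JSON object that holds its "api" and its "payload". send_rows: Moves the arm, as the interface text tells. Its arguments: {"type":"object","properties":{"targets":{"type":"array","items":{"type":"object","properties":{"dx":{"type":"number"},"dy":{"type":"number"},"dz":{"type":"number"},"yaw":{"type":"number"},"claw":{"type":"number"}}}}},"required":["targets"]}

```bash
ls; mkdir -p pics; cat > h.py <<'E'
import numpy as np, cv2
from station import robot, read_camera
def snap(name,out=None):
    c=read_camera(name)
    if out: cv2.imwrite('pics/'+out,c['image'][:,:,::-1])
    return c
def ray(c,u,v):
    E=np.array(c['extrinsics']);d=np.array([(u-c['cx'])/c['fx'],-(v-c['cy'])/c['fy'],-1.0])
    return E[:3,3],E[:3,:3]@d
def onz(c,u,v,z):
    o,d=ray(c,u,v);return o+d*(z-o[2])/d[2]
def proj(c,p):
    E=np.array(c['extrinsics']);q=E[:3,:3].T@(np.array(p,float)-E[:3,3])
    return np.array([c['cx']+c['fx']*q[0]/-q[2],c['cy']+c['fy']*-q[1]/-q[2]])
E
python3 - <<'E'
from h import *
print(robot.sense())
for n in('scene','top'):
    c=snap(n,n+'0.png');print({k:v for k,v in c.items() if k!='image'})
E
```

```text
pics
{'time_s': 0.0, 'joint_pos': array([-8.50548964e+01,  1.18858758e+01,  8.84035275e+01,  7.57707242e-04,
        7.98426146e+01, -8.62271644e+00]), 'qd': array([ 0.00394039, -0.12033841,  0.00887408,  0.1140388 , -0.03183275,
       -0.00251596]), 'effort': array([ 3.89704845e-03, -3.70875049e+01, -2.81412452e+01,  7.02078897e-02,
        3.60361871e-02, -1.50125425e-04]), 'ee_pos': array([ 134.82001554, -558.15720818,  212.28522272]), 'tcp_rot': array([-98.94626973,  89.86797995,  94.62141584]), 'wrist_force': array([-0.41750177,  0.57278861,  0.55063398]), 'wrist_torque': array([-0.01026079,  0.03772009,  0.03670052]), 'grip_width': 1.0006561298811962}
{'fx': 599.3211578020434, 'fy': 599.3211578020434, 'cx': 314.1707110460382, 'cy': 239.4808382094454, 'extrinsics': array([[ 4.83794133e-01, -7.01106117e-01,  5.23825781e-01,
         1.26323225e+03],
       [ 8.75164569e-01,  3.91317919e-01, -2.84529899e-01,
        -4.89321316e+02],
       [-5.49676165e-03,  5.96087660e-01,  8.02900546e-01,
         1.29299112e+03],
       [ 0.00000000e+00,  0.00000000e+00,  0.00000000e+00,
         1.00000000e+00]])}
{'fx': 582.7328675763025, 'fy': 582.7328675763025, 'cx': 316.7458035306033, 'cy': 247.2362142649713, 'extrinsics': array([[ 7.40917319e-02,  9.75331335e-01, -2.07940382e-01,
         2.70261439e+02],
       [-9.97250470e-01,  7.27524570e-02, -1.40918442e-02,
        -7.38017355e+01],
       [ 1.38395653e-03,  2.08412733e-01,  9.78039988e-01,
         1.25039779e+03],
       [ 0.00000000e+00,  0.00000000e+00,  0.00000000e+00,
         1.00000000e+00]])}
```

View pics/scene0.png

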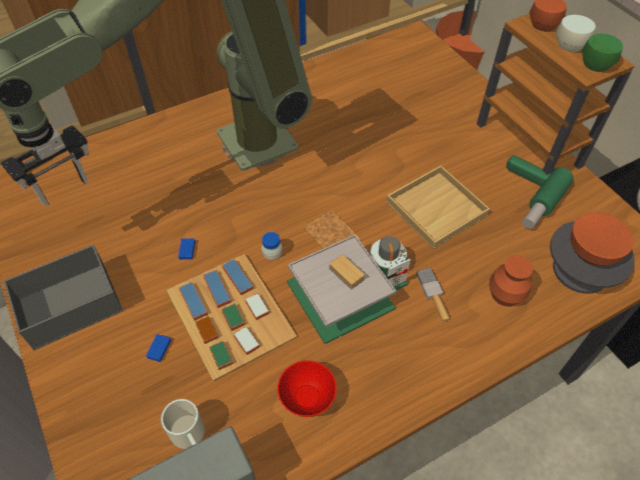

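View pics/top0.png

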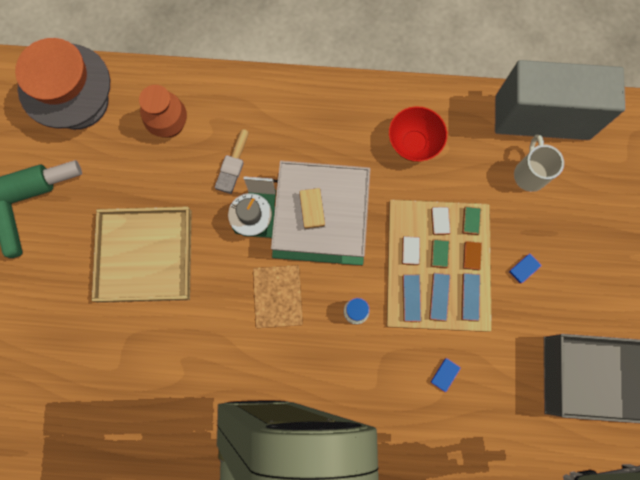

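The scene shows the pan with the block, the collar to its +y side, the mat, the jar, the brush, the board with 3 long and 5 short tiles, the tray, and two blue look-alikes at top (525,268) and (446,375). I'll take closer crops.

```bash
python3 - <<'E'
from h import *
t=cv2.imread('pics/top0.png');s=cv2.imread('pics/scene0.png')
cv2.imwrite('pics/c1.png',cv2.resize(t[150:340,210:510],None,fx=2.6,fy=2.6,interpolation=cv2.INTER_CUBIC))
cv2.imwrite('pics/c2.png',cv2.resize(s[200:380,160:460],None,fx=2.6,fy=2.6,interpolation=cv2.INTER_CUBIC))
cv2.imwrite('pics/c3.png',cv2.resize(s[220:310,340:440],None,fx=6,fy=6,interpolation=cv2.INTER_CUBIC))
E
```

```text
(no output)
```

View pics/c1.png

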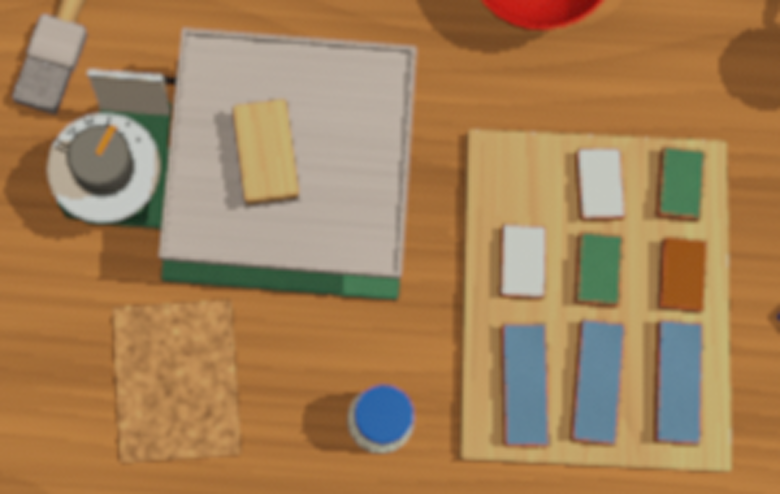

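View pics/c2.png

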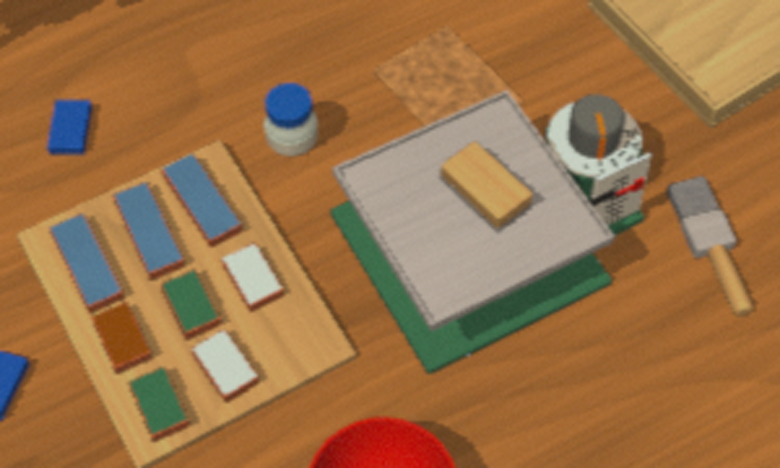

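View pics/c3.png

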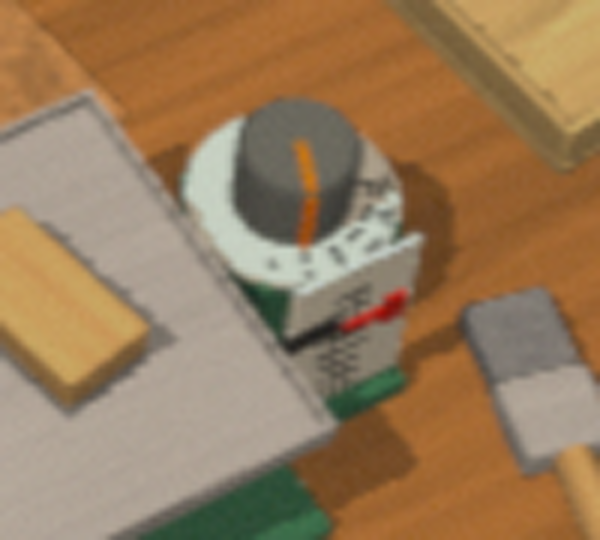

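```bash
cat >> h.py <<'E'
def mask(im,lo,hi):
    h=cv2.cvtColor(im,cv2.COLOR_RGB2HSV);return cv2.inRange(h,np.array(lo),np.array(hi))
def rects(c,m,z,amin=60,roi=None):
    if roi is not None:
        k=np.zeros_like(m);k[roi[1]:roi[3],roi[0]:roi[2]]=1;m=m*k
    cs,_=cv2.findContours(m,cv2.RETR_EXTERNAL,cv2.CHAIN_APPROX_NONE);out=[]
    for q in cs:
        if cv2.contourArea(q)<amin: continue
        P=np.array([onz(c,u,v,z)[:2] for u,v in q[:,0]],np.float32)
        (x,y),(w,h),a=cv2.minAreaRect(P)
        if w<h:w,h,a=h,w,a+90
        a=(a+90)%180-90
        out.append((round(x,1),round(y,1),round(w,1),round(h,1),round(a,1),tuple(q[:,0].mean(0).round())))
    return out
COL={'blue':([100,80,60],[115,200,255]),'green':([65,80,40],[90,255,255]),'amber':([5,200,80],[14,255,220]),'white':([0,0,170],[179,25,255])}
def tiles(c,roi,z=26):
    for k,(lo,hi) in COL.items():
        for r in rects(c,mask(c['image'],lo,hi),z,roi=roi): print(k,r)
E
python3 - <<'E'
from h import *
c=snap('top')
im=c['image'];h=cv2.cvtColor(im,cv2.COLOR_RGB2HSV)
for n,(u,v) in dict(blue=(440,300),green=(440,255),amber=(472,256),white=(411,250),pan=(345,200),block=(312,208),mat=(277,300),lid=(356,311),tray=(140,255),board=(410,215),table=(350,360),dial=(265,222)).items(): print(n,h[v,u])
tiles(c,(385,195,495,332))
print('lid',rects(c,mask(im,[105,180,100],[125,255,255]),60,roi=(340,295,375,330)))
E
```

```text
blue [101  92 153]
green [ 68 103 124]
amber [ 14 212 153]
white [ 41  10 198]
pan [ 16  34 185]
block [ 20 114 196]
mat [ 15 143 180]
lid [106 183 166]
tray [ 20 109 195]
board [ 20 116 196]
table [ 15 169 166]
dial [ 50   4 198]
blue (437.7, -264.4, 91.1, 27.8, 4.3, (np.float64(412.0), np.float64(297.0)))
blue (449.0, -389.0, 91.5, 27.7, -0.4, (np.float64(471.0), np.float64(297.0)))
blue (444.6, -323.4, 91.2, 27.6, -2.8, (np.float64(440.0), np.float64(296.0)))
green (538.6, -321.1, 49.9, 27.2, -1.4, (np.float64(440.0), np.float64(253.0)))
green (617.4, -387.7, 49.6, 27.3, -2.5, (np.float64(472.0), np.float64(219.0)))
amber (538.6, -389.9, 54.7, 30.8, -2.4, (np.float64(472.0), np.float64(255.0)))
white (540.3, -258.3, 54.9, 30.2, 2.2, (np.float64(411.0), np.float64(250.0)))
white (611.0, -319.9, 54.5, 31.5, 5.8, (np.float64(441.0), np.float64(220.0)))
lid [(400.9, -148.2, 37.0, 36.8, -85.7, (np.float64(357.0), np.float64(309.0)))]
```

```bash
python3 - <<'E'
from h import *
c=snap('top')
im=c['image']
# block vs pan: saturation inside pan
print('block',rects(c,mask(im,[15,80,120],[28,200,255]),79+24,roi=(285,175,345,240)))
m=mask(im,[0,0,120],[179,60,255]);
print('pan',rects(c,m,79,amin=2000,roi=(272,150,380,275)))
print('dial',rects(c,mask(im,[0,0,120],[179,40,255]),62,amin=300,roi=(225,193,272,236)))
print('knob',rects(c,mask(im,[0,0,40],[179,60,150]),100,amin=100,roi=(235,195,265,228)))
print('orange',rects(c,mask(im,[5,150,120],[20,255,255]),100,amin=5,roi=(235,190,268,228)))
for n,q,z in (('mat',[(254,268),(298,266),(302,325),(256,327)],4),('tray',[(98,209),(188,207),(188,300),(92,301)],32)):
    P=np.array([onz(c,u,v,z)[:2] for u,v in q]);print(n,P.round(0).tolist(),P.mean(0).round(1))
# pan corners from crop
P=np.array([onz(c,210+u/2.6,150+v/2.6,83)[:2] for u,v in [(182,30),(415,46),(401,276),(161,259)]]);print('pan',P.round(1).tolist(),P.mean(0))
s=snap('scene')
P=np.array([onz(s,160+u/2.6,200+v/2.6,83)[:2] for u,v in [(506,95),(612,240),(434,325),(335,168)]]);print('pan(scene)',P.round(1).tolist(),P.mean(0))
E
```

```text
block [(596.1, -40.8, 80.9, 44.0, 11.9, (np.float64(312.0), np.float64(208.0)))]
pan [(603.8, -58.7, 191.1, 191.0, 89.4, (np.float64(321.0), np.float64(209.0)))]
dial [(584.7, 87.2, 92.1, 82.3, 8.6, (np.float64(250.0), np.float64(212.0)))]
knob [(581.0, 89.1, 63.0, 51.1, 30.9, (np.float64(248.0), np.float64(209.0)))]
orange [(596.1, 86.1, 22.4, 4.7, -20.3, (np.float64(250.0), np.float64(204.0))), (617.1, 106.9, 24.8, 12.9, -85.7, (np.float64(240.0), np.float64(192.0)))]
mat [[479.0, 77.0], [491.0, -18.0], [364.0, -37.0], [353.0, 60.0]] [421.8  20.3]
tray [[579.0, 423.0], [598.0, 229.0], [396.0, 205.0], [379.0, 405.0]] [488.  315.2]
pan [[697.4, 34.2], [697.9, -155.5], [507.1, -155.1], [506.7, 34.1]] [602.27670387 -60.55519329]
pan(scene) [[515.4, 33.0], [702.9, 31.6], [699.9, -152.4], [510.5, -151.4]] [607.19345058 -59.7749119 ]
```

```bash
cat >> h.py <<'E'
from scipy.spatial.transform import Rotation as Ro
def st():
    s=robot.sense();R=Ro.from_euler('xyz',s['tcp_rot'],degrees=True).as_matrix()
    print('t',round(s['time_s'],2),'tcp',s['ee_pos'].round(1),'jaw',round(float(np.degrees(np.arctan2(R[1,1],R[0,1]))),1),'down',R[:,0].round(3),'F',s['wrist_force'].round(1),'g',round(94*s['grip_width'],1),'q',s['joint_pos'].round(0))
    return s
def goto(x,y,z,jaw):
    s=st();R=Ro.from_euler('xyz',s['tcp_rot'],degrees=True).as_matrix()
    a=np.degrees(np.arctan2(R[1,1],R[0,1]));d=(jaw-a+90)%180-90
    print('d',(np.array([x,y,z])-s['ee_pos']).round(1),'yaw deg',round(d,1),'rad',round(np.radians(d),3))
E
python3 - <<'E'
from h import *
goto(596,-41,150,90+11.9)
E
```

```text
t 0.25 tcp [ 134.8 -558.6  212.9] jaw -76.4 down [-0.     0.001 -1.   ] F [-0.1  0.3 -0. ] g 94.0 q [-85.  12.  88.  -0.  80.  -9.]
d [461.2 517.6 -62.9] yaw deg -1.7 rad -0.029
```

>>> {"api": "send_rows", "payload": {"targets": [{"dx":0.023,"dy":0.026,"yaw":-0.029,"claw":0.34},{"dx":0.023,"dy":0.026,"claw":0.34},{"dx":0.023,"dy":0.026,"claw":0.34},{"dx":0.023,"dy":0.026,"claw":0.34},{"dx":0.023,"dy":0.026,"claw":0.34},{"dx":0.023,"dy":0.026,"claw":0.34},{"dx":0.023,"dy":0.026,"claw":0.34},{"dx":0.023,"dy":0.026,"claw":0.34}]}}

```text
validation failed for argument at $.ta...
```

>>> {"api": "send_rows", "payload": {"targets": [{"dx":0.023,"dy":0.026,"claw":0.34},{"dx":0.023,"dy":0.026,"claw":0.34},{"dx":0.023,"dy":0.026,"claw":0.34},{"dx":0.023,"dy":0.026,"claw":0.34},{"dx":0.023,"dy":0.026,"claw":0.34},{"dx":0.023,"dy":0.026,"claw":0.34},{"dx":0.023,"dy":0.026,"claw":0.34},{"dx":0.023,"dy":0.026,"claw":0.34}]}}

```text
validation failed for argument at $.ta...
```

>>> {"api": "send_rows", "payload": {"targets": [{"dx":0.023,"dy":0.026,"claw":0.34},{"dx":0.023,"dy":0.026,"claw":0.34},{"dx":0.023,"dy":0.026,"claw":0.34},{"dx":0.023,"dy":0.022,"claw":0.34},{"claw":0.34},{"claw":0.34},{"claw":0.34},{"claw":0.34}]}}

```text
validation failed for argument at $.ta...
```

```bash
python3 - <<'E'
from h import *
goto(596,-41,95,90+11.9)
snap('scene','s1.png');c=snap('top','t1.png')
E
```

```text
t 0.25 tcp [ 134.8 -558.6  212.9] jaw -76.4 down [-0.     0.001 -1.   ] F [-0.1  0.3 -0. ] g 94.0 q [-85.  12.  88.  -0.  80.  -9.]
d [ 461.2  517.6 -117.9] yaw deg -1.7 rad -0.029
```

View pics/s1.png

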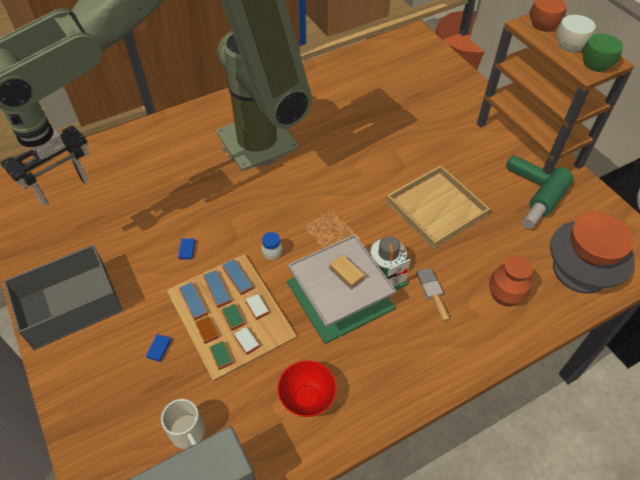

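The rows were refused, probably because every key is required. The scene is unchanged.

>>> {"api": "send_rows", "payload": {"targets": [{"dx":0.023,"dy":0.026,"dz":0,"yaw":-0.029,"claw":0.34},{"dx":0.023,"dy":0.026,"dz":0,"yaw":0,"claw":0.34},{"dx":0.023,"dy":0.026,"dz":0,"yaw":0,"claw":0.34},{"dx":0.023,"dy":0.026,"dz":0,"yaw":0,"claw":0.34},{"dx":0.023,"dy":0.026,"dz":0,"yaw":0,"claw":0.34},{"dx":0.023,"dy":0.026,"dz":0,"yaw":0,"claw":0.34},{"dx":0.023,"dy":0.026,"dz":0,"yaw":0,"claw":0.34},{"dx":0.023,"dy":0.026,"dz":0,"yaw":0,"claw":0.34}]}}

```text
time_s: 1.02
ee_pos: [319.7, -349.6, 213.7]
tcp_rot: [117.3, 90.0, -50.8]
wrist_force: [0.3, -0.7, 0.3]
grip_width: 0.661
```

```bash
python3 - <<'E'
from h import *
goto(596,-41,95,90+11.9)
E
```

```text
t 1.02 tcp [ 319.7 -349.6  213.7] jaw -78.1 down [ 0. -0. -1.] F [ 0.3 -0.7  0.3] g 62.1 q [-58.  -1. 102.   0.  79.  20.]
d [ 276.3  308.6 -118.7] yaw deg 0.0 rad 0.0
```

>>> {"api": "send_rows", "payload": {"targets": [{"dx":0.025,"dy":0.028,"dz":0,"yaw":0,"claw":0.34},{"dx":0.025,"dy":0.028,"dz":0,"yaw":0,"claw":0.34},{"dx":0.025,"dy":0.028,"dz":0,"yaw":0,"claw":0.34},{"dx":0.025,"dy":0.028,"dz":0,"yaw":0,"claw":0.34},{"dx":0.025,"dy":0.028,"dz":0,"yaw":0,"claw":0.34},{"dx":0.025,"dy":0.028,"dz":0,"yaw":0,"claw":0.34},{"dx":0.025,"dy":0.028,"dz":0,"yaw":0,"claw":0.34},{"dx":0.025,"dy":0.028,"dz":0,"yaw":0,"claw":0.34}]}}

```text
time_s: 1.68
ee_pos: [519.9, -125.3, 213.6]
tcp_rot: [132.7, 90.0, -35.4]
wrist_force: [0.3, -0.3, -0.2]
grip_width: 0.658
```

>>> {"api": "send_rows", "payload": {"targets": [{"dx":0.025,"dy":0.028,"dz":0,"yaw":0,"claw":0.34},{"dx":0.025,"dy":0.028,"dz":0,"yaw":0,"claw":0.34},{"dx":0.026,"dy":0.0285,"dz":0,"yaw":0,"claw":0.34},{"dx":0,"dy":0,"dz":-0.03,"yaw":0,"claw":0.34},{"dx":0,"dy":0,"dz":-0.03,"yaw":0,"claw":0.34},{"dx":0,"dy":0,"dz":0,"yaw":0,"claw":0.34},{"dx":0,"dy":0,"dz":0,"yaw":0,"claw":0.34},{"dx":0,"dy":0,"dz":0,"yaw":0,"claw":0.34}]}}

```text
time_s: 2.35
ee_pos: [595.5, -42.9, 154.7]
tcp_rot: [155.5, 89.9, -12.7]
wrist_force: [-0.6, -0.1, 1.3]
grip_width: 0.658
```

```bash
python3 - <<'E'
from h import *
goto(596,-41,95,90+11.9)
c=snap('scene')
cv2.imwrite('pics/c4.png',cv2.resize(c['image'][160:340,240:440,::-1],None,fx=3,fy=3,interpolation=cv2.INTER_CUBIC))
E
```

```text
t 2.35 tcp [595.5 -42.9 154.7] jaw -78.1 down [ 0.001 -0.    -1.   ] F [-0.6 -0.1  1.3] g 61.9 q [-12.  17.  89.  -0.  74.  66.]
d [  0.5   1.9 -59.7] yaw deg 0.0 rad 0.0
```

View pics/c4.png

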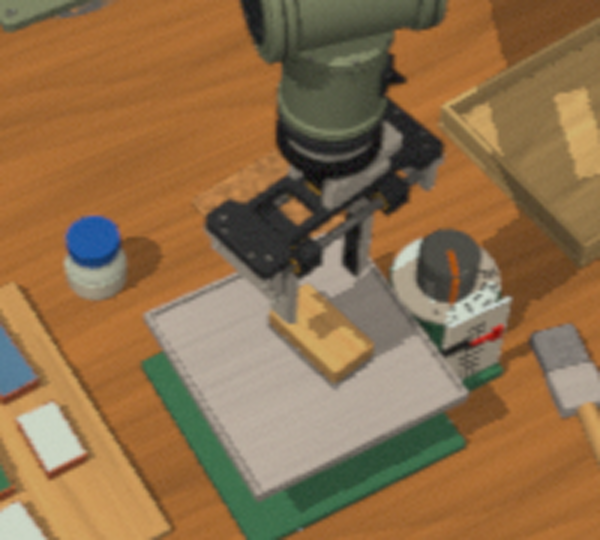

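The fingers straddle the block and line up with it. Next I descend and close.

>>> {"api": "send_rows", "payload": {"targets": [{"dx":0,"dy":0.002,"dz":-0.02,"yaw":0,"claw":0.34},{"dx":0,"dy":0,"dz":-0.02,"yaw":0,"claw":0.34},{"dx":0,"dy":0,"dz":-0.01,"yaw":0,"claw":0.34},{"dx":0,"dy":0,"dz":-0.01,"yaw":0,"claw":0.34},{"dx":0,"dy":0,"dz":0,"yaw":0,"claw":0.34},{"dx":0,"dy":0,"dz":0,"yaw":0,"claw":1},{"dx":0,"dy":0,"dz":0,"yaw":0,"claw":1},{"dx":0,"dy":0,"dz":0,"yaw":0,"claw":1}]}}

```text
time_s: 3.07
ee_pos: [595.9, -40.7, 94.8]
tcp_rot: [156.7, 89.9, -11.4]
wrist_force: [0.3, 0.4, -0.8]
grip_width: 0.482
```

>>> {"api": "send_rows", "payload": {"targets": [{"dx":0,"dy":0,"dz":0,"yaw":0,"claw":1},{"dx":0,"dy":0,"dz":0,"yaw":0,"claw":1},{"dx":0,"dy":0,"dz":0,"yaw":0,"claw":1},{"dx":0,"dy":0,"dz":0.02,"yaw":0,"claw":1},{"dx":0,"dy":0,"dz":0.02,"yaw":0,"claw":1},{"dx":0,"dy":0,"dz":0.02,"yaw":0,"claw":1},{"dx":0,"dy":0,"dz":0,"yaw":0,"claw":1},{"dx":0,"dy":0,"dz":0,"yaw":0,"claw":1}]}}

```text
time_s: 3.73
ee_pos: [595.7, -40.6, 154.5]
tcp_rot: [157.3, 89.8, -10.8]
wrist_force: [0.4, 1.1, -1.7]
grip_width: 0.465
```

```bash
python3 - <<'E'
from h import *
goto(422,20,60,90+8)
c=snap('scene')
cv2.imwrite('pics/c5.png',cv2.resize(c['image'][160:340,240:440,::-1],None,fx=3,fy=3,interpolation=cv2.INTER_CUBIC))
E
```

```text
t 3.73 tcp [595.7 -40.6 154.5] jaw -78.1 down [ 0.003 -0.001 -1.   ] F [ 0.4  1.1 -1.7] g 43.7 q [-12.  17.  89.   0.  74.  66.]
d [-173.7   60.6  -94.5] yaw deg -3.9 rad -0.068
```

View pics/c5.png

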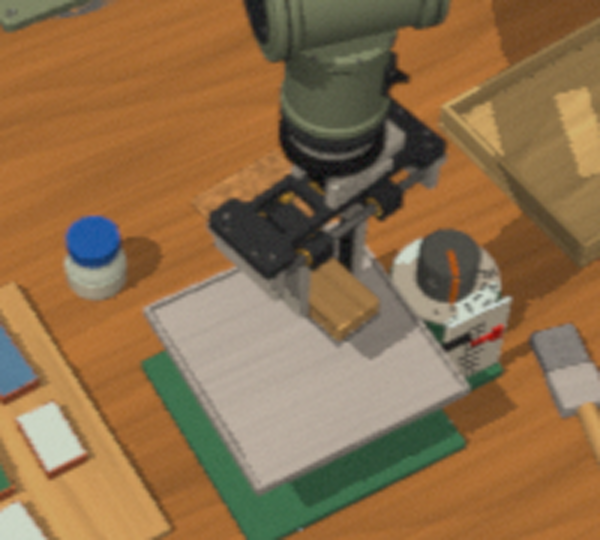

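>>> {"api": "send_rows", "payload": {"targets": [{"dx":-0.029,"dy":0.01,"dz":0,"yaw":-0.034,"claw":1},{"dx":-0.029,"dy":0.01,"dz":0,"yaw":-0.034,"claw":1},{"dx":-0.029,"dy":0.01,"dz":0,"yaw":0,"claw":1},{"dx":-0.029,"dy":0.01,"dz":0,"yaw":0,"claw":1},{"dx":-0.029,"dy":0.01,"dz":0,"yaw":0,"claw":1},{"dx":-0.029,"dy":0.01,"dz":0,"yaw":0,"claw":1},{"dx":0,"dy":0,"dz":-0.04,"yaw":0,"claw":1},{"dx":0,"dy":0,"dz":-0.04,"yaw":0,"claw":1}]}}

```text
time_s: 4.45
ee_pos: [421.9, 19.8, 74.8]
tcp_rot: [163.3, 89.5, -8.6]
wrist_force: [0.7, 0.0, -0.9]
grip_width: 0.466
```

>>> {"api": "send_rows", "payload": {"targets": [{"dx":0,"dy":0,"dz":-0.03,"yaw":0,"claw":1},{"dx":0,"dy":0,"dz":-0.01,"yaw":0,"claw":1},{"dx":0,"dy":0,"dz":-0.008,"yaw":0,"claw":1},{"dx":0,"dy":0,"dz":-0.003,"yaw":0,"claw":1},{"dx":0,"dy":0,"dz":-0.002,"yaw":0,"claw":1},{"dx":0,"dy":0,"dz":0,"yaw":0,"claw":1},{"dx":0,"dy":0,"dz":0,"yaw":0,"claw":1},{"dx":0,"dy":0,"dz":0,"yaw":0,"claw":1}]}}

```text
time_s: 5.12
ee_pos: [422.2, 19.3, 21.6]
tcp_rot: [164.0, 89.9, -8.0]
wrist_force: [-0.3, -0.4, -1.7]
grip_width: 0.469
```

```bash
python3 - <<'E'
from h import *
goto(422,20,20,90+8)
c=snap('scene')
cv2.imwrite('pics/c6.png',cv2.resize(c['image'][160:340,240:440,::-1],None,fx=3,fy=3,interpolation=cv2.INTER_CUBIC))
E
```

```text
t 5.12 tcp [422.2  19.3  21.6] jaw -82.0 down [ 0.003 -0.    -1.   ] F [-0.3 -0.4 -1.7] g 44.1 q [ -9.   9. 118.   0.  53.  73.]
d [-0.2  0.7 -1.6] yaw deg -0.0 rad -0.0
```

View pics/c6.png

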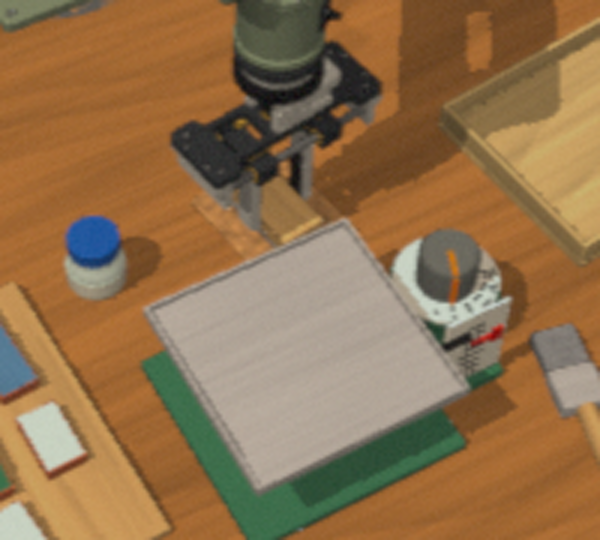

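>>> {"api": "send_rows", "payload": {"targets": [{"dx":0,"dy":0,"dz":-0.0015,"yaw":0,"claw":1},{"dx":0,"dy":0,"dz":0,"yaw":0,"claw":1},{"dx":0,"dy":0,"dz":0,"yaw":0,"claw":0.33},{"dx":0,"dy":0,"dz":0,"yaw":0,"claw":0.33},{"dx":0,"dy":0,"dz":0,"yaw":0,"claw":0.33},{"dx":0,"dy":0,"dz":0.03,"yaw":0,"claw":0.33},{"dx":0,"dy":0,"dz":0.04,"yaw":0,"claw":0.33},{"dx":0,"dy":0,"dz":0.04,"yaw":0,"claw":0.33}]}}

```text
time_s: 5.83
ee_pos: [418.9, 19.8, 128.8]
tcp_rot: [-17.1, 89.7, 170.9]
wrist_force: [0.6, -0.8, 0.4]
grip_width: 0.673
```

```bash
python3 - <<'E'
from h import *
goto(583,90,150,67)
c=snap('scene');t=snap('top')
cv2.imwrite('pics/c7.png',cv2.resize(c['image'][160:340,240:440,::-1],None,fx=3,fy=3,interpolation=cv2.INTER_CUBIC))
cv2.imwrite('pics/c8.png',cv2.resize(t['image'][170:250,215:315,::-1],None,fx=6,fy=6,interpolation=cv2.INTER_CUBIC))
E
```

```text
t 5.83 tcp [418.9  19.8 128.8] jaw -82.0 down [-0.005  0.001 -1.   ] F [ 0.6 -0.8  0.4] g 63.2 q [ -9.  -2. 114.  -0.  68.  73.]
d [164.1  70.2  21.2] yaw deg -31.0 rad -0.541
```

View pics/c7.png

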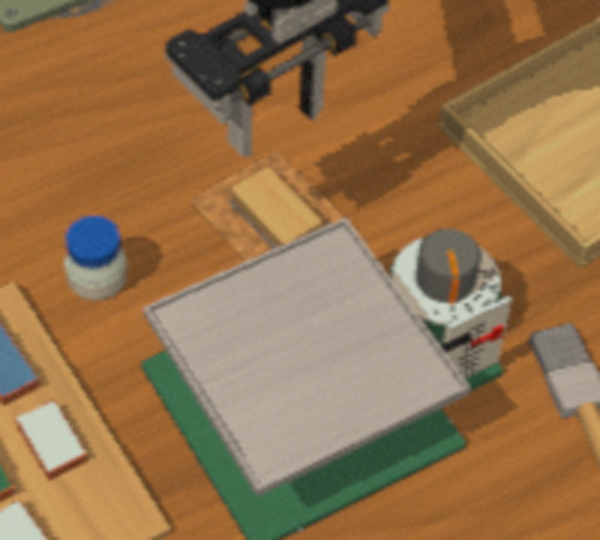

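View pics/c8.png

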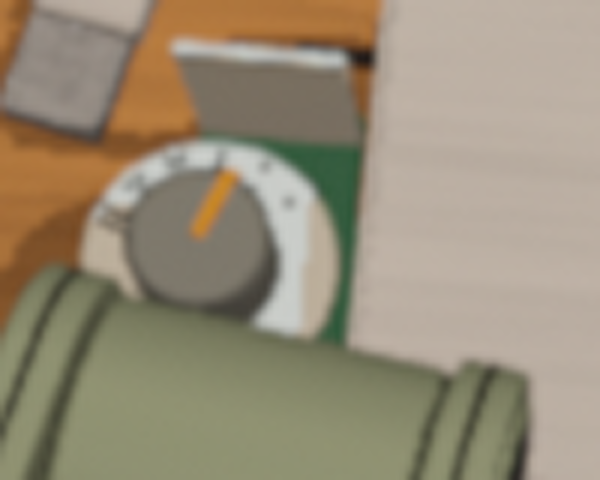

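```bash
python3 - <<'E'
from h import *
t=snap('top')
for u,v,z in ((180,46,106),(348,60,106),(200,238,100),(235,172,100),(130,235,100),(272,240,100),(200,172,100)): print(onz(t,215+u/6,170+v/6,z).round(1))
s=snap('scene')
for u,v,z in ((418,265,100),(480,265,100),(449,232,100),(453,252,100),(455,278,100)): print('s',onz(s,240+u/3,160+v/3,z).round(1))
E
```

```text
[648.7 100.9 106. ]
[648.  43. 106.]
[582.8  88.2 100. ]
[607.   78.6 100. ]
[582.1 112.1 100. ]
[583.9  63.6 100. ]
[606.1  90.5 100. ]
s [586.4  59.8 100. ]
s [611. 104. 100.]
s [570.5 100.4 100. ]
s [589.3  92.  100. ]
s [612.  79. 100.]
```

>>> {"api": "send_rows", "payload": {"targets": [{"dx":0,"dy":0,"dz":0.021,"yaw":-0.09,"claw":0.3},{"dx":0.027,"dy":0.0115,"dz":0,"yaw":-0.09,"claw":0.3},{"dx":0.027,"dy":0.0115,"dz":0,"yaw":-0.09,"claw":0.3},{"dx":0.027,"dy":0.0115,"dz":0,"yaw":-0.09,"claw":0.3},{"dx":0.027,"dy":0.0115,"dz":0,"yaw":-0.09,"claw":0.3},{"dx":0.028,"dy":0.0115,"dz":0,"yaw":-0.09,"claw":0.3},{"dx":0.028,"dy":0.0115,"dz":0,"yaw":0,"claw":0.3},{"dx":0,"dy":0,"dz":0,"yaw":0,"claw":0.3}]}}

```text
time_s: 6.7
ee_pos: [587.2, 90.1, 146.4]
tcp_rot: [1.9, 89.9, 159.0]
wrist_force: [-0.4, 0.7, 0.6]
grip_width: 0.701
```

```bash
python3 - <<'E'
from h import *
goto(583,89.5,77,67)
E
```

```text
t 6.7 tcp [587.2  90.1 146.4] jaw -112.9 down [-0.002  0.001 -1.   ] F [-0.4  0.7  0.6] g 65.9 q [  0.  18.  89.   0.  73. 113.]
d [ -4.2  -0.6 -69.4] yaw deg -0.1 rad -0.002
```

>>> {"api": "send_rows", "payload": {"targets": [{"dx":-0.004,"dy":-0.0005,"dz":0,"yaw":0,"claw":0.3},{"dx":0,"dy":0,"dz":-0.02,"yaw":0,"claw":0.3},{"dx":0,"dy":0,"dz":-0.02,"yaw":0,"claw":0.3},{"dx":0,"dy":0,"dz":-0.02,"yaw":0,"claw":0.3},{"dx":0,"dy":0,"dz":-0.01,"yaw":0,"claw":0.3},{"dx":0,"dy":0,"dz":0,"yaw":0,"claw":0.3},{"dx":0,"dy":0,"dz":0,"yaw":0,"claw":1},{"dx":0,"dy":0,"dz":0,"yaw":0,"claw":1}]}}

```text
time_s: 7.37
ee_pos: [581.3, 89.7, 80.4]
tcp_rot: [-94.1, 89.7, 62.9]
wrist_force: [4.4, 10.9, -7.2]
grip_width: 0.596
```

>>> {"api": "send_rows", "payload": {"targets": [{"dx":0,"dy":0,"dz":0,"yaw":0,"claw":1},{"dx":0,"dy":0,"dz":0,"yaw":0,"claw":1},{"dx":0,"dy":0,"dz":0,"yaw":0,"claw":1},{"dx":0,"dy":0,"dz":0,"yaw":0.06,"claw":1},{"dx":0,"dy":0,"dz":0,"yaw":0.06,"claw":1},{"dx":0,"dy":0,"dz":0,"yaw":0.06,"claw":1},{"dx":0,"dy":0,"dz":0,"yaw":0.06,"claw":1},{"dx":0,"dy":0,"dz":0,"yaw":0,"claw":1}]}}

```text
time_s: 8.03
ee_pos: [581.9, 90.8, 80.4]
tcp_rot: [-116.7, 89.7, 54.2]
wrist_force: [3.8, 8.1, -8.9]
grip_width: 0.548
```

```bash
python3 - <<'E'
from h import *
goto(583,89.5,77,67)
print(robot.sense()['wrist_torque'])
E
```

```text
t 8.03 tcp [581.9  90.8  80.4] jaw -99.1 down [ 0.003  0.005 -1.   ] F [ 3.8  8.1 -8.9] g 51.5 q [ 0. 21. 93.  0. 65. 99.]
d [ 1.1 -1.3 -3.4] yaw deg -13.9 rad -0.243
[ 1.17351355 -0.61955105  0.06121357]
```

>>> {"api": "send_rows", "payload": {"targets": [{"dx":0,"dy":0,"dz":0,"yaw":0.08,"claw":1},{"dx":0,"dy":0,"dz":0,"yaw":0.08,"claw":1},{"dx":0,"dy":0,"dz":0,"yaw":0.08,"claw":1},{"dx":0,"dy":0,"dz":0,"yaw":0.08,"claw":1},{"dx":0,"dy":0,"dz":0,"yaw":0.08,"claw":1},{"dx":0,"dy":0,"dz":0,"yaw":0.08,"claw":1},{"dx":0,"dy":0,"dz":0,"yaw":0.08,"claw":1},{"dx":0,"dy":0,"dz":0,"yaw":0,"claw":1}]}}

```text
time_s: 8.7
ee_pos: [582.1, 89.3, 80.4]
tcp_rot: [-172.0, 89.8, 31.0]
wrist_force: [1.9, 3.6, -7.3]
grip_width: 0.549
```

```bash
python3 - <<'E'
from h import *
goto(583,89.5,77,113)
print(robot.sense()['wrist_torque'])
c=snap('scene')
cv2.imwrite('pics/c9.png',cv2.resize(c['image'][210:310,340:440,::-1],None,fx=6,fy=6,interpolation=cv2.INTER_CUBIC))
E
```

```text
t 8.7 tcp [582.1  89.3  80.4] jaw -66.9 down [ 0.004  0.002 -1.   ] F [ 1.9  3.6 -7.3] g 51.7 q [ 0. 21. 93.  0. 65. 67.]
d [ 0.9  0.2 -3.4] yaw deg -0.1 rad -0.001
[ 0.62812487 -0.71749284  0.05868115]
```

View pics/c9.png

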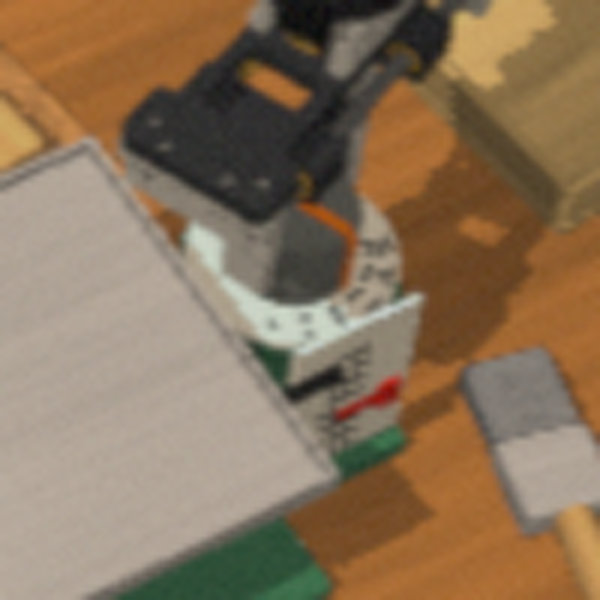

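>>> {"api": "send_rows", "payload": {"targets": [{"dx":0,"dy":0,"dz":0,"yaw":0,"claw":0.3},{"dx":0,"dy":0,"dz":0,"yaw":0,"claw":0.3},{"dx":0,"dy":0,"dz":0,"yaw":0,"claw":0.3},{"dx":0,"dy":0,"dz":0.02,"yaw":0,"claw":0.3},{"dx":0,"dy":0,"dz":0.04,"yaw":0,"claw":0.3},{"dx":0,"dy":0,"dz":0.04,"yaw":0,"claw":0.3},{"dx":-0.03,"dy":-0.02,"dz":0,"yaw":0,"claw":0.4},{"dx":-0.04,"dy":-0.02,"dz":0,"yaw":0,"claw":0.4}]}}

```text
time_s: 9.42
ee_pos: [518.2, 48.6, 185.4]
tcp_rot: [149.6, 89.3, -7.4]
wrist_force: [0.5, -0.4, 0.8]
grip_width: 0.612
```

>>> {"api": "send_rows", "payload": {"targets": [{"dx":-0.02,"dy":-0.03,"dz":0,"yaw":0,"claw":0.4},{"dx":-0.01,"dy":-0.04,"dz":0,"yaw":0,"claw":0.4},{"dx":-0.01,"dy":-0.04,"dz":0,"yaw":-0.08,"claw":0.4},{"dx":-0.01,"dy":-0.04,"dz":0,"yaw":-0.08,"claw":0.4},{"dx":-0.01,"dy":-0.04,"dz":0,"yaw":-0.08,"claw":0.4},{"dx":-0.01,"dy":-0.04,"dz":0,"yaw":-0.08,"claw":0.4},{"dx":-0.005,"dy":-0.04,"dz":0,"yaw":0,"claw":0.4},{"dx":0,"dy":-0.02,"dz":0,"yaw":0,"claw":0.4}]}}

```text
time_s: 10.08
ee_pos: [437.5, -245.2, 181.3]
tcp_rot: [105.7, 89.8, -70.0]
wrist_force: [0.4, -0.1, 0.6]
grip_width: 0.598
```

```bash
python3 - <<'E'
from h import *
st()
s=snap('scene','s2.png');t=snap('top','t2.png')
a=cv2.resize(s['image'][220:310,340:440,::-1],(600,540),interpolation=cv2.INTER_CUBIC)
cv2.imwrite('pics/c10.png',a)
cv2.imwrite('pics/c11.png',cv2.resize(t['image'][170:250,215:315,::-1],None,fx=6,fy=6,interpolation=cv2.INTER_CUBIC))
print('orange',rects(t,mask(t['image'],[5,150,120],[20,255,255]),100,amin=5,roi=(235,196,265,222)))
E
```

```text
t 10.08 tcp [ 437.5 -245.2  181.3] jaw -85.7 down [ 0.001 -0.004 -1.   ] F [ 0.4 -0.1  0.6] g 56.3 q [-39.   4. 101.  -0.  75.  47.]
orange [(596.4, 95.7, 22.3, 3.9, 23.3, (np.float64(245.0), np.float64(203.0)))]
```

View pics/c10.png

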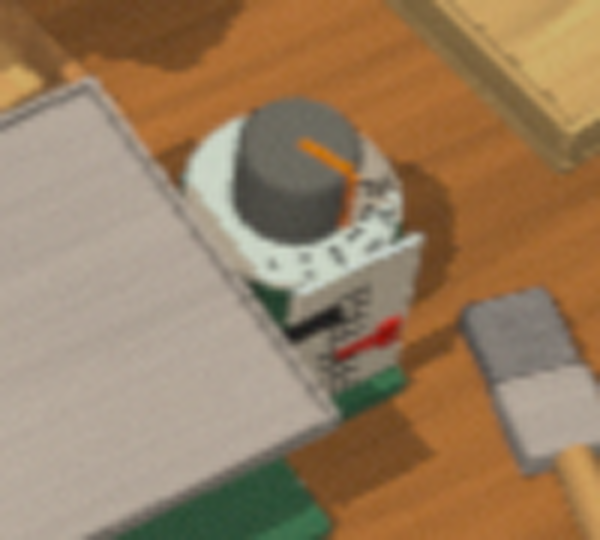

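View pics/c11.png

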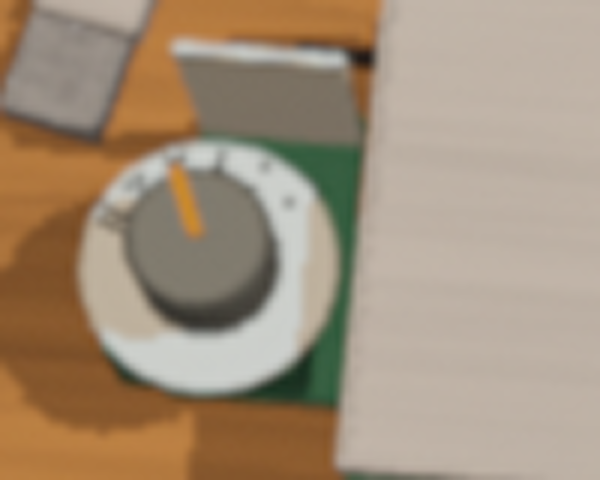

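View pics/t2.png

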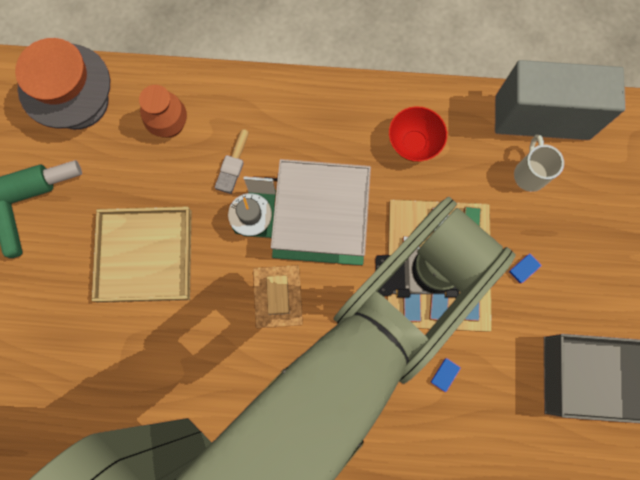

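Collar at +23.3°, which is number 4, and the flag has dropped to match; the block is on the mat. Next I build a pan-level gauge and approach the first long tile.

```bash
cat >> h.py <<'E'
from scipy.ndimage import gaussian_filter
def panlevel(s=None,z0=88,ref=0,win=7):
    s=s or snap('scene');g=gaussian_filter(s['image'].astype(float).mean(2),0.7)
    zs=[]
    a=proj(s,(698,30,z0));b=proj(s,(698,-150,z0))
    for u in range(int(b[0])+8,int(a[0])-8):
        v0=b[1]+(a[1]-b[1])*(u-b[0])/(a[0]-b[0])
        vs=np.arange(int(v0)-win,int(v0)+win+1);d=g[vs+1,u]-g[vs-1,u]
        i=int(np.argmin(d))
        if 0<i<len(d)-1 and d[i]<-15:
            o=0.5*(d[i-1]-d[i+1])/(d[i-1]-2*d[i]+d[i+1])
            O,D=ray(s,u,vs[i]+o);zs.append((O+D*(698-O[0])/D[0])[2])
    return len(zs),round(float(np.median(zs)),2),round(float(np.std(zs)),2)
def flags(s=None,k=''):
    s=s or snap('scene')
    cv2.imwrite('pics/f%s.png'%k,cv2.resize(s['image'][250:300,370:430,::-1],None,fx=10,fy=10,interpolation=cv2.INTER_CUBIC))
E
python3 - <<'E'
from h import *
goto(437.7,-264.4,25,94.3)
s=snap('scene');print(panlevel(s),panlevel(s,win=5),panlevel(snap('scene')))
E
```

```text
t 10.18 tcp [ 438.4 -244.5  181.2] jaw -85.7 down [ 0.002 -0.003 -1.   ] F [ 0.4  0.8 -0.2] g 56.2 q [-39.   5. 101.  -0.  75.  47.]
d [  -0.7  -19.9 -156.2] yaw deg 0.0 rad 0.001
(50, 89.27, 0.97) (50, 89.27, 0.97) (50, 89.43, 1.0)
```

>>> {"api": "send_rows", "payload": {"targets": [{"dx":-0.0005,"dy":-0.02,"dz":-0.03,"yaw":0,"claw":0.4},{"dx":0,"dy":0,"dz":-0.04,"yaw":0,"claw":0.4},{"dx":0,"dy":0,"dz":-0.04,"yaw":0,"claw":0.4},{"dx":0,"dy":0,"dz":-0.025,"yaw":0,"claw":0.4},{"dx":0,"dy":0,"dz":-0.014,"yaw":0,"claw":0.4},{"dx":0,"dy":0,"dz":-0.006,"yaw":0,"claw":0.4},{"dx":0,"dy":0,"dz":0,"yaw":0,"claw":0.4},{"dx":0,"dy":0,"dz":0,"yaw":0,"claw":0.4}]}}

```text
time_s: 10.95
ee_pos: [439.0, -260.1, 25.8]
tcp_rot: [140.7, 89.9, -34.7]
wrist_force: [0.3, -0.0, 0.3]
grip_width: 0.602
```

```bash
python3 - <<'E'
from h import *
goto(437.7,-264.4,25,94.3)
s=snap('scene')
cv2.imwrite('pics/c12.png',cv2.resize(s['image'][230:380,150:350,::-1],None,fx=4,fy=4,interpolation=cv2.INTER_CUBIC))
E
```

```text
t 10.95 tcp [ 439.  -260.1   25.8] jaw -85.3 down [ 0.001 -0.001 -1.   ] F [ 0.3 -0.   0.3] g 56.6 q [-40.  18. 106.   0.  56.  45.]
d [-1.3 -4.3 -0.8] yaw deg -0.4 rad -0.006
```

View pics/c12.png

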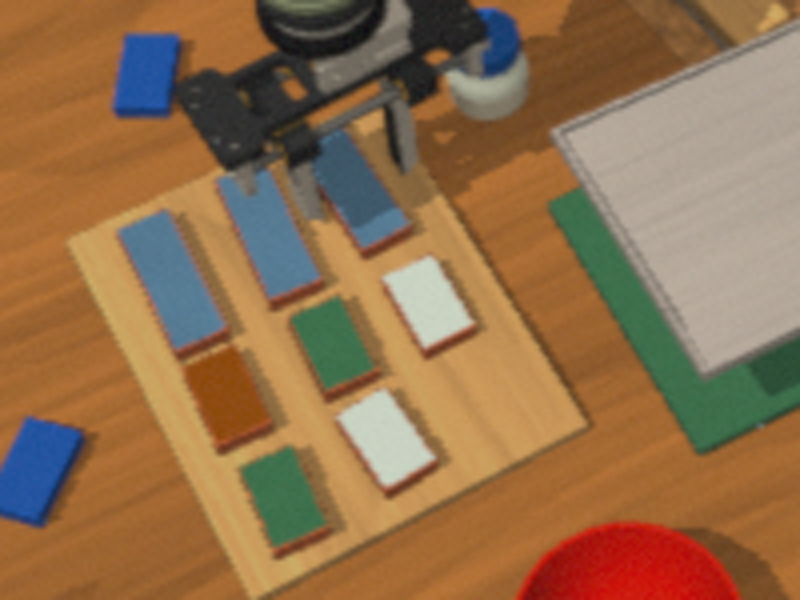

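>>> {"api": "send_rows", "payload": {"targets": [{"dx":-0.001,"dy":-0.004,"dz":0,"yaw":0,"claw":0.4},{"dx":0,"dy":0,"dz":0,"yaw":0,"claw":0.6},{"dx":0,"dy":0,"dz":0,"yaw":0,"claw":1},{"dx":0,"dy":0,"dz":0,"yaw":0,"claw":1},{"dx":0,"dy":0,"dz":0,"yaw":0,"claw":1},{"dx":0,"dy":0,"dz":0.025,"yaw":0,"claw":1},{"dx":0,"dy":0,"dz":0.035,"yaw":0,"claw":1},{"dx":0,"dy":0,"dz":0.04,"yaw":0,"claw":1}]}}

```text
time_s: 11.67
ee_pos: [434.9, -262.9, 123.5]
tcp_rot: [-45.7, 89.6, 138.9]
wrist_force: [0.9, -1.3, -0.3]
grip_width: 0.378
```

>>> {"api": "send_rows", "payload": {"targets": [{"dx":0,"dy":0,"dz":0.025,"yaw":0,"claw":1},{"dx":0.016,"dy":0.032,"dz":0,"yaw":-0.037,"claw":1},{"dx":0.016,"dy":0.032,"dz":0,"yaw":-0.038,"claw":1},{"dx":0.016,"dy":0.032,"dz":0,"yaw":0,"claw":1},{"dx":0.016,"dy":0.032,"dz":0,"yaw":0,"claw":1},{"dx":0.016,"dy":0.032,"dz":0,"yaw":0,"claw":1},{"dx":0.016,"dy":0.032,"dz":0,"yaw":0,"claw":1},{"dx":0,"dy":0,"dz":0,"yaw":0,"claw":1}]}}

```text
time_s: 12.33
ee_pos: [534.7, -67.1, 149.8]
tcp_rot: [-109.7, 89.8, 70.9]
wrist_force: [-0.5, 0.4, -1.2]
grip_width: 0.376
```

```bash
python3 - <<'E'
from h import *
goto(564,-5,101,90)
E
```

```text
t 12.33 tcp [534.7 -67.1 149.8] jaw -89.4 down [ 0.001  0.003 -1.   ] F [-0.5  0.4 -1.2] g 35.3 q [-16.  11.  97.   0.  72.  73.]
d [ 29.3  62.1 -48.8] yaw deg -0.6 rad -0.011
```

>>> {"api": "send_rows", "payload": {"targets": [{"dx":0.015,"dy":0.032,"dz":0,"yaw":-0.011,"claw":1},{"dx":0.014,"dy":0.031,"dz":0,"yaw":0,"claw":1},{"dx":0,"dy":0,"dz":0,"yaw":0,"claw":1},{"dx":0,"dy":0,"dz":-0.025,"yaw":0,"claw":1},{"dx":0,"dy":0,"dz":-0.013,"yaw":0,"claw":1},{"dx":0,"dy":0,"dz":-0.005,"yaw":0,"claw":1},{"dx":0,"dy":0,"dz":-0.002,"yaw":0,"claw":1},{"dx":0,"dy":0,"dz":0,"yaw":0,"claw":1}]}}

```text
time_s: 13.0
ee_pos: [561.6, -10.2, 104.6]
tcp_rot: [1.4, 89.9, -179.0]
wrist_force: [0.5, -0.1, -1.3]
grip_width: 0.377
```

```bash
python3 - <<'E'
from h import *
goto(564,-5,92,90)
s=snap('scene');print(panlevel(s))
cv2.imwrite('pics/c13.png',cv2.resize(s['image'][200:340,280:420,::-1],None,fx=4,fy=4,interpolation=cv2.INTER_CUBIC))
E
```

```text
t 13.0 tcp [561.6 -10.2 104.6] jaw -90.4 down [-0.001 -0.    -1.   ] F [ 0.5 -0.1 -1.3] g 35.5 q [-10.  17.  96.  -0.  67.  81.]
d [  2.4   5.2 -12.6] yaw deg 0.4 rad 0.007
(50, 86.73, 1.0)
```

View pics/c13.png

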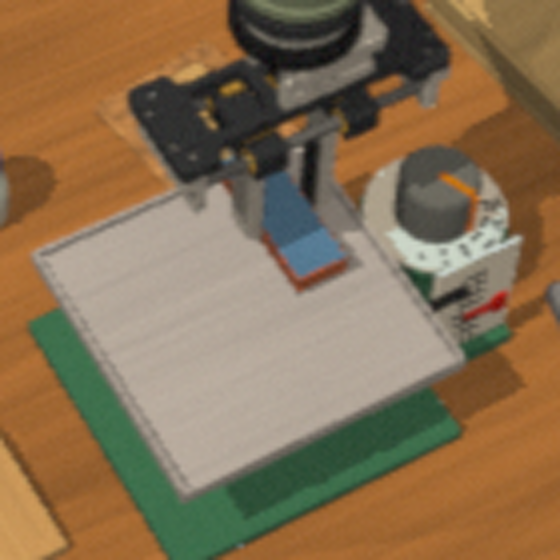

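>>> {"api": "send_rows", "payload": {"targets": [{"dx":0.001,"dy":0.003,"dz":0.008,"yaw":0,"claw":1},{"dx":0.001,"dy":0.002,"dz":0,"yaw":0.007,"claw":1},{"dx":0,"dy":0,"dz":0,"yaw":0,"claw":1},{"dx":0,"dy":0,"dz":0,"yaw":0,"claw":1},{"dx":0,"dy":0,"dz":0,"yaw":0,"claw":1},{"dx":0,"dy":0,"dz":0,"yaw":0,"claw":1},{"dx":0,"dy":0,"dz":0,"yaw":0,"claw":1},{"dx":0,"dy":0,"dz":0,"yaw":0,"claw":1}]}}

```text
time_s: 13.72
ee_pos: [564.0, -4.6, 112.8]
tcp_rot: [-4.8, 90.0, 175.2]
wrist_force: [0.2, 0.8, -1.8]
grip_width: 0.38
```

```bash
python3 - <<'E'
from h import *
goto(564,-5,92,90)
s=snap('scene');print(panlevel(s))
E
```

```text
t 13.72 tcp [564.   -4.6 112.8] jaw -90.0 down [-0.  0. -1.] F [ 0.2  0.8 -1.8] g 35.8 q [-9. 16. 95. -0. 68. 81.]
d [  0.   -0.4 -20.8] yaw deg -0.0 rad -0.001
(50, 89.42, 0.96)
```

>>> {"api": "send_rows", "payload": {"targets": [{"dx":0,"dy":0,"dz":-0.005,"yaw":0,"claw":1},{"dx":0,"dy":0,"dz":-0.004,"yaw":0,"claw":1},{"dx":0,"dy":0,"dz":-0.003,"yaw":0,"claw":1},{"dx":0,"dy":0,"dz":-0.003,"yaw":0,"claw":1},{"dx":0,"dy":0,"dz":-0.003,"yaw":0,"claw":1},{"dx":0,"dy":0,"dz":0,"yaw":0,"claw":1},{"dx":0,"dy":0,"dz":0,"yaw":0,"claw":1},{"dx":0,"dy":0,"dz":0,"yaw":0,"claw":1}]}}

```text
time_s: 14.43
ee_pos: [564.2, -4.6, 95.0]
tcp_rot: [-73.0, 90.0, 107.1]
wrist_force: [-0.4, 1.0, -0.4]
grip_width: 0.379
```

```bash
python3 - <<'E'
from h import *
goto(564,-5,92,90)
s=snap('scene');print(panlevel(s))
cv2.imwrite('pics/c14.png',cv2.resize(s['image'][200:340,280:420,::-1],None,fx=4,fy=4,interpolation=cv2.INTER_CUBIC))
E
```

```text
t 14.43 tcp [564.2  -4.6  95. ] jaw -90.0 down [-0.  0. -1.] F [-0.4  1.  -0.4] g 35.6 q [-9. 18. 96.  0. 66. 81.]
d [-0.2 -0.4 -3. ] yaw deg -0.0 rad -0.001
(50, 82.75, 0.9)
```

View pics/c14.png

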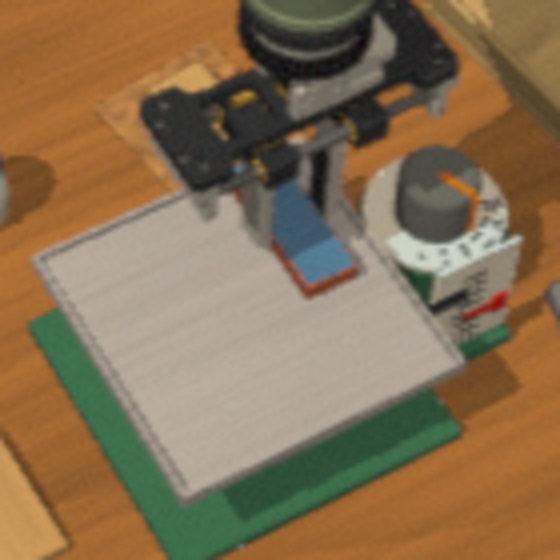

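>>> {"api": "send_rows", "payload": {"targets": [{"dx":0,"dy":0,"dz":-0.002,"yaw":0,"claw":1},{"dx":0,"dy":0,"dz":-0.002,"yaw":0,"claw":1},{"dx":0,"dy":0,"dz":0,"yaw":0,"claw":1},{"dx":0,"dy":0,"dz":0,"yaw":0,"claw":0.51},{"dx":0,"dy":0,"dz":0,"yaw":0,"claw":0.51},{"dx":0,"dy":0,"dz":0,"yaw":0,"claw":0.51},{"dx":0,"dy":0,"dz":0.02,"yaw":0,"claw":0.51},{"dx":0,"dy":0,"dz":0.04,"yaw":0,"claw":0.51}]}}

```text
time_s: 15.15
ee_pos: [559.3, -3.9, 145.9]
tcp_rot: [-9.1, 89.3, 170.9]
wrist_force: [0.3, 0.5, 0.1]
grip_width: 0.49
```

```bash
python3 - <<'E'
from h import *
goto(444.6,-323.4,120,87.2)
s=snap('scene');print(panlevel(s))
cv2.imwrite('pics/c15.png',cv2.resize(s['image'][200:340,280:420,::-1],None,fx=4,fy=4,interpolation=cv2.INTER_CUBIC))
tiles(snap('top'),(272,160,372,265),z=91)
E
```

```text
t 15.15 tcp [559.3  -3.9 145.9] jaw -90.0 down [-0.013  0.002 -1.   ] F [0.3 0.5 0.1] g 46.1 q [-9. 14. 94. -0. 73. 81.]
d [-114.7 -319.5  -25.9] yaw deg -2.8 rad -0.05
(50, 77.55, 0.99)
green (496.0, -85.4, 130.1, 13.3, 89.7, (np.float64(330.0), np.float64(258.0)))
```

View pics/c15.png

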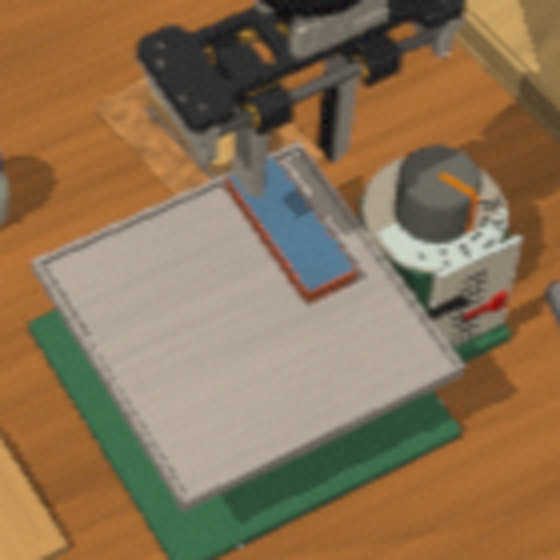

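>>> {"api": "send_rows", "payload": {"targets": [{"dx":-0.012,"dy":-0.032,"dz":0,"yaw":-0.025,"claw":0.4},{"dx":-0.012,"dy":-0.032,"dz":0,"yaw":-0.025,"claw":0.4},{"dx":-0.012,"dy":-0.032,"dz":0,"yaw":0,"claw":0.4},{"dx":-0.012,"dy":-0.032,"dz":0,"yaw":0,"claw":0.4},{"dx":-0.012,"dy":-0.032,"dz":0,"yaw":0,"claw":0.4},{"dx":-0.012,"dy":-0.032,"dz":0,"yaw":0,"claw":0.4},{"dx":-0.012,"dy":-0.032,"dz":0,"yaw":0,"claw":0.4},{"dx":-0.012,"dy":-0.032,"dz":0,"yaw":0,"claw":0.4}]}}

```text
time_s: 15.92
ee_pos: [467.3, -262.1, 151.0]
tcp_rot: [146.7, 90.0, -36.2]
wrist_force: [-0.3, 0.7, 0.2]
grip_width: 0.6
```

>>> {"api": "send_rows", "payload": {"targets": [{"dx":-0.012,"dy":-0.032,"dz":0,"yaw":0,"claw":0.4},{"dx":-0.0115,"dy":-0.0305,"dz":0,"yaw":0,"claw":0.4},{"dx":0,"dy":0,"dz":-0.03,"yaw":0,"claw":0.4},{"dx":0,"dy":0,"dz":-0.035,"yaw":0,"claw":0.4},{"dx":0,"dy":0,"dz":-0.025,"yaw":0,"claw":0.4},{"dx":0,"dy":0,"dz":-0.01,"yaw":0,"claw":0.4},{"dx":0,"dy":0,"dz":0,"yaw":0,"claw":0.4},{"dx":0,"dy":0,"dz":0,"yaw":0,"claw":0.4}]}}

```text
time_s: 16.58
ee_pos: [444.9, -323.2, 51.2]
tcp_rot: [-94.5, 90.0, 82.7]
wrist_force: [0.4, -0.4, 0.4]
grip_width: 0.602
```

```bash
python3 - <<'E'
from h import *
goto(444.6,-323.4,25,87.2)
s=snap('scene');print(panlevel(s))
tiles(snap('top'),(272,160,372,265),z=91)
flags(s,'1')
E
```

```text
t 16.58 tcp [ 444.9 -323.2   51.2] jaw -92.8 down [ 0.  0. -1.] F [ 0.4 -0.4  0.4] g 56.6 q [-45.  20. 100.   0.  61.  48.]
d [ -0.3  -0.2 -26.2] yaw deg 0.0 rad 0.0
(50, 77.54, 0.93)
blue (564.2, -4.3, 91.3, 27.6, -0.5, (np.float64(293.0), np.float64(223.0)))
green (496.1, -60.1, 180.5, 13.3, 89.7, (np.float64(318.0), np.float64(257.0)))
```

View pics/f1.png

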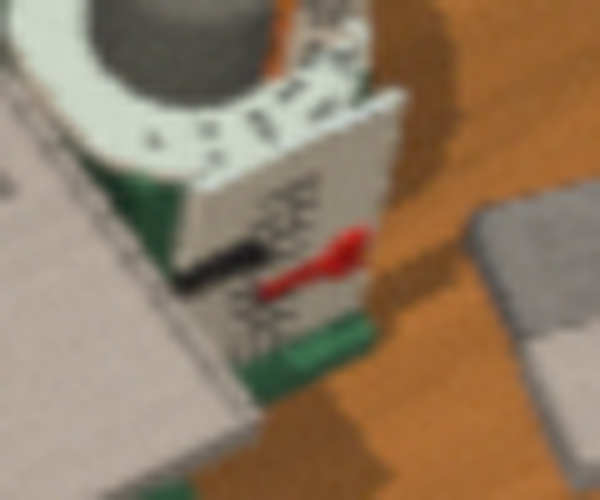

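>>> {"api": "send_rows", "payload": {"targets": [{"dx":0,"dy":0,"dz":-0.018,"yaw":0,"claw":0.4},{"dx":0,"dy":0,"dz":-0.008,"yaw":0,"claw":0.4},{"dx":0,"dy":0,"dz":0,"yaw":0,"claw":0.4},{"dx":0,"dy":0,"dz":0,"yaw":0,"claw":0.6},{"dx":0,"dy":0,"dz":0,"yaw":0,"claw":1},{"dx":0,"dy":0,"dz":0,"yaw":0,"claw":1},{"dx":0,"dy":0,"dz":0,"yaw":0,"claw":1},{"dx":0,"dy":0,"dz":0,"yaw":0,"claw":1}]}}

```text
time_s: 17.35
ee_pos: [445.2, -323.6, 25.9]
tcp_rot: [139.4, 89.9, -43.4]
wrist_force: [-0.2, -0.3, 2.2]
grip_width: 0.381
```

>>> {"api": "send_rows", "payload": {"targets": [{"dx":0,"dy":0,"dz":0.025,"yaw":0,"claw":1},{"dx":0,"dy":0,"dz":0.035,"yaw":0,"claw":1},{"dx":0,"dy":0,"dz":0.035,"yaw":0,"claw":1},{"dx":0.013,"dy":0.029,"dz":0.03,"yaw":0.025,"claw":1},{"dx":0.013,"dy":0.029,"dz":0,"yaw":0.024,"claw":1},{"dx":0.013,"dy":0.029,"dz":0,"yaw":0,"claw":1},{"dx":0.013,"dy":0.029,"dz":0,"yaw":0,"claw":1},{"dx":0.013,"dy":0.029,"dz":0,"yaw":0,"claw":1}]}}

```text
time_s: 18.02
ee_pos: [509.2, -178.1, 148.8]
tcp_rot: [153.9, 90.0, -26.1]
wrist_force: [1.0, -0.4, -0.5]
grip_width: 0.377
```

>>> {"api": "send_rows", "payload": {"targets": [{"dx":0.013,"dy":0.029,"dz":0,"yaw":0,"claw":1},{"dx":0.013,"dy":0.029,"dz":0,"yaw":0,"claw":1},{"dx":0.013,"dy":0.03,"dz":0,"yaw":0,"claw":1},{"dx":0.015,"dy":0.03,"dz":0,"yaw":0,"claw":1},{"dx":0,"dy":0,"dz":-0.02,"yaw":0,"claw":1},{"dx":0,"dy":0,"dz":-0.02,"yaw":0,"claw":1},{"dx":0,"dy":0,"dz":0,"yaw":0,"claw":1},{"dx":0,"dy":0,"dz":0,"yaw":0,"claw":1}]}}

```text
time_s: 18.68
ee_pos: [561.4, -60.9, 107.1]
tcp_rot: [-14.9, 89.8, 165.1]
wrist_force: [-0.9, 0.9, -1.6]
grip_width: 0.38
```

```bash
python3 - <<'E'
from h import *
goto(564,-60,90,90)
s=snap('scene');print(panlevel(s))
cv2.imwrite('pics/c16.png',cv2.resize(s['image'][200:340,280:420,::-1],None,fx=4,fy=4,interpolation=cv2.INTER_CUBIC))
E
```

```text
t 18.68 tcp [561.4 -60.9 107.1] jaw -90.0 down [-0.004  0.001 -1.   ] F [-0.9  0.9 -1.6] g 35.7 q [-15.  17.  95.  -0.  68.  75.]
d [  2.6   0.9 -17.1] yaw deg -0.0 rad -0.0
(50, 77.57, 0.92)
```

View pics/c16.png

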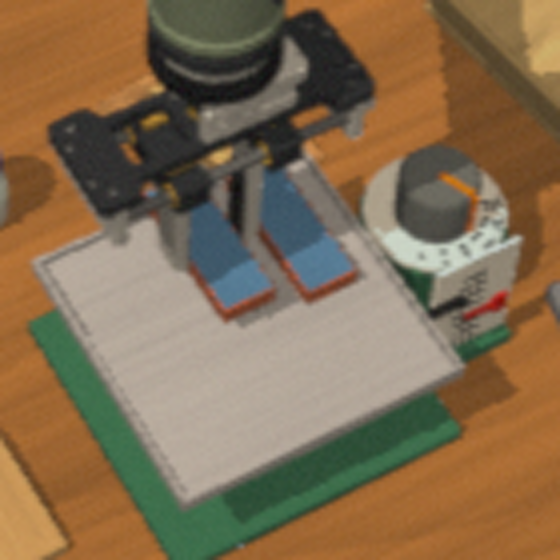

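>>> {"api": "send_rows", "payload": {"targets": [{"dx":0,"dy":0,"dz":-0.012,"yaw":0,"claw":1},{"dx":0,"dy":0,"dz":-0.004,"yaw":0,"claw":1},{"dx":0,"dy":0,"dz":-0.003,"yaw":0,"claw":1},{"dx":0,"dy":0,"dz":-0.003,"yaw":0,"claw":1},{"dx":0,"dy":0,"dz":-0.003,"yaw":0,"claw":1},{"dx":0,"dy":0,"dz":-0.002,"yaw":0,"claw":1},{"dx":0,"dy":0,"dz":-0.001,"yaw":0,"claw":1},{"dx":0,"dy":0,"dz":0,"yaw":0,"claw":1}]}}

```text
time_s: 19.4
ee_pos: [563.1, -61.6, 80.5]
tcp_rot: [110.3, 90.0, -69.7]
wrist_force: [-0.8, -0.7, 0.2]
grip_width: 0.38
```

```bash
python3 - <<'E'
from h import *
goto(564,-60,79,90)
s=snap('scene');print(panlevel(s,80))
E
```

```text
t 19.4 tcp [563.1 -61.6  80.5] jaw -90.0 down [ 0. -0. -1.] F [-0.8 -0.7  0.2] g 35.7 q [-15.  19.  96.  -0.  65.  75.]
d [ 0.9  1.6 -1.5] yaw deg 0.0 rad 0.0
(50, 67.88, 0.95)
```

Pan sunk 21.5 mm, close to the final level. Release and move to the next tile.

>>> {"api": "send_rows", "payload": {"targets": [{"dx":0,"dy":0,"dz":-0.001,"yaw":0,"claw":1},{"dx":0,"dy":0,"dz":0,"yaw":0,"claw":0.51},{"dx":0,"dy":0,"dz":0,"yaw":0,"claw":0.51},{"dx":0,"dy":0,"dz":0,"yaw":0,"claw":0.51},{"dx":0,"dy":0,"dz":0.02,"yaw":0,"claw":0.51},{"dx":0,"dy":0,"dz":0.03,"yaw":0,"claw":0.51},{"dx":0,"dy":0,"dz":0.02,"yaw":0,"claw":0.51},{"dx":0,"dy":0,"dz":0,"yaw":0,"claw":0.51}]}}

```text
time_s: 20.12
ee_pos: [566.9, -62.3, 155.0]
tcp_rot: [166.0, 89.4, -14.0]
wrist_force: [1.2, 1.0, 0.4]
grip_width: 0.491
```

```bash
python3 - <<'E'
from h import *
goto(449,-389,150,89.6)
s=snap('scene','s3.png');print(panlevel(s,70))
t=snap('top','t3.png');tiles(t,(272,160,372,265),z=80);tiles(t,(385,195,495,332))
E
```

```text
t 20.12 tcp [566.9 -62.3 155. ] jaw -90.0 down [ 0.01  -0.003 -1.   ] F [1.2 1.  0.4] g 46.2 q [-15.  14.  93.   0.  72.  75.]
d [-117.9 -326.7   -5. ] yaw deg -0.4 rad -0.007
(50, 66.47, 1.13)
blue (569.0, -59.0, 29.6, 23.2, -6.7, (np.float64(320.0), np.float64(223.0)))
green (496.7, -117.7, 63.6, 11.4, -89.9, (np.float64(346.0), np.float64(260.0)))
blue (448.9, -389.0, 91.3, 27.7, -0.4, (np.float64(471.0), np.float64(297.0)))
green (538.6, -321.1, 49.9, 27.1, -1.3, (np.float64(440.0), np.float64(252.0)))
green (617.3, -387.5, 49.8, 27.0, -2.5, (np.float64(472.0), np.float64(220.0)))
amber (538.9, -390.0, 52.5, 29.9, -1.7, (np.float64(472.0), np.float64(255.0)))
white (540.3, -258.3, 54.9, 30.2, 2.2, (np.float64(411.0), np.float64(250.0)))
white (611.0, -319.8, 53.8, 31.9, 4.3, (np.float64(441.0), np.float64(220.0)))
```

View pics/s3.png

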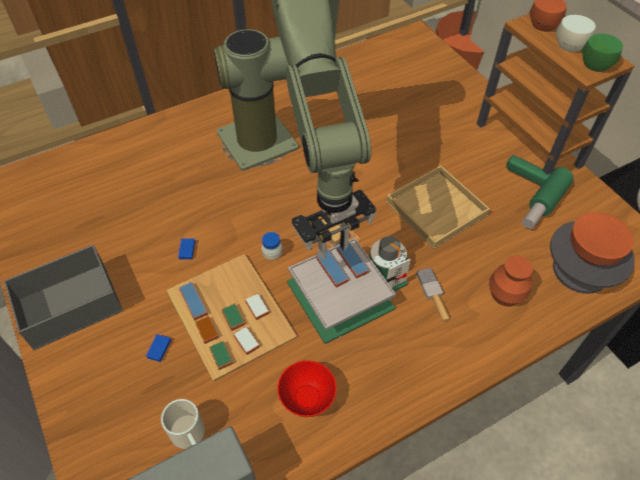

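>>> {"api": "send_rows", "payload": {"targets": [{"dx":-0.0115,"dy":-0.033,"dz":0,"yaw":-0.007,"claw":0.4},{"dx":-0.0115,"dy":-0.033,"dz":0,"yaw":0,"claw":0.4},{"dx":-0.0115,"dy":-0.033,"dz":0,"yaw":0,"claw":0.4},{"dx":-0.0115,"dy":-0.033,"dz":0,"yaw":0,"claw":0.4},{"dx":-0.0115,"dy":-0.033,"dz":0,"yaw":0,"claw":0.4},{"dx":-0.0115,"dy":-0.033,"dz":0,"yaw":0,"claw":0.4},{"dx":-0.0115,"dy":-0.033,"dz":0,"yaw":0,"claw":0.4},{"dx":-0.0115,"dy":-0.033,"dz":0,"yaw":0,"claw":0.4}]}}

```text
time_s: 20.88
ee_pos: [469.0, -325.8, 147.1]
tcp_rot: [-45.0, 89.8, 134.6]
wrist_force: [-0.3, 0.8, 0.2]
grip_width: 0.6
```

>>> {"api": "send_rows", "payload": {"targets": [{"dx":-0.0115,"dy":-0.033,"dz":0,"yaw":0,"claw":0.4},{"dx":-0.0115,"dy":-0.031,"dz":0,"yaw":0,"claw":0.4},{"dx":0,"dy":0,"dz":-0.03,"yaw":0,"claw":0.4},{"dx":0,"dy":0,"dz":-0.035,"yaw":0,"claw":0.4},{"dx":0,"dy":0,"dz":-0.03,"yaw":0,"claw":0.4},{"dx":0,"dy":0,"dz":-0.01,"yaw":0,"claw":0.4},{"dx":0,"dy":0,"dz":0,"yaw":0,"claw":0.4},{"dx":0,"dy":0,"dz":0,"yaw":0,"claw":0.4}]}}

```text
time_s: 21.55
ee_pos: [447.6, -388.7, 43.6]
tcp_rot: [-50.0, 89.9, 129.6]
wrist_force: [0.1, -0.4, 0.1]
grip_width: 0.603
```

```bash
python3 - <<'E'
from h import *
goto(449,-389,25,89.6)
s=snap('scene');print(panlevel(s,66))
t=snap('top');tiles(t,(272,160,372,265),z=80)
E
```

```text
t 21.55 tcp [ 447.6 -388.7   43.6] jaw -90.4 down [-0.001  0.002 -1.   ] F [ 0.1 -0.4  0.1] g 56.7 q [-49.  25.  93.   0.  62.  41.]
d [  1.4  -0.3 -18.6] yaw deg -0.0 rad -0.0
(49, 66.45, 1.15)
blue (562.3, -61.3, 91.2, 27.6, 0.1, (np.float64(320.0), np.float64(227.0)))
blue (564.4, -4.4, 91.3, 27.6, -0.4, (np.float64(293.0), np.float64(224.0)))
green (497.2, -59.1, 180.9, 11.3, 89.7, (np.float64(317.0), np.float64(258.0)))
```

>>> {"api": "send_rows", "payload": {"targets": [{"dx":0.0015,"dy":0,"dz":-0.012,"yaw":0,"claw":0.4},{"dx":0,"dy":0,"dz":-0.006,"yaw":0,"claw":0.4},{"dx":0,"dy":0,"dz":0,"yaw":0,"claw":0.4},{"dx":0,"dy":0,"dz":0,"yaw":0,"claw":0.6},{"dx":0,"dy":0,"dz":0,"yaw":0,"claw":1},{"dx":0,"dy":0,"dz":0,"yaw":0,"claw":1},{"dx":0,"dy":0,"dz":0,"yaw":0,"claw":1},{"dx":0,"dy":0,"dz":0,"yaw":0,"claw":1}]}}

```text
time_s: 22.32
ee_pos: [449.7, -389.7, 26.9]
tcp_rot: [135.3, 90.0, -45.1]
wrist_force: [-0.6, 0.3, 0.3]
grip_width: 0.377
```

>>> {"api": "send_rows", "payload": {"targets": [{"dx":0,"dy":0,"dz":0.025,"yaw":0,"claw":1},{"dx":0,"dy":0,"dz":0.035,"yaw":0,"claw":1},{"dx":0,"dy":0,"dz":0.035,"yaw":0,"claw":1},{"dx":0.013,"dy":0.03,"dz":0.03,"yaw":0.007,"claw":1},{"dx":0.013,"dy":0.03,"dz":0,"yaw":0,"claw":1},{"dx":0.013,"dy":0.03,"dz":0,"yaw":0,"claw":1},{"dx":0.013,"dy":0.03,"dz":0,"yaw":0,"claw":1},{"dx":0.013,"dy":0.03,"dz":0,"yaw":0,"claw":1}]}}

```text
time_s: 22.98
ee_pos: [513.9, -239.9, 150.0]
tcp_rot: [164.1, 90.0, -15.9]
wrist_force: [0.7, -1.0, -1.4]
grip_width: 0.38
```

>>> {"api": "send_rows", "payload": {"targets": [{"dx":0.013,"dy":0.03,"dz":0,"yaw":0,"claw":1},{"dx":0.013,"dy":0.03,"dz":0,"yaw":0,"claw":1},{"dx":0.013,"dy":0.031,"dz":0,"yaw":0,"claw":1},{"dx":0.012,"dy":0.0315,"dz":0,"yaw":0,"claw":1},{"dx":0,"dy":0,"dz":-0.025,"yaw":0,"claw":1},{"dx":0,"dy":0,"dz":-0.025,"yaw":0,"claw":1},{"dx":0,"dy":0,"dz":0,"yaw":0,"claw":1},{"dx":0,"dy":0,"dz":0,"yaw":0,"claw":1}]}}

```text
time_s: 23.65
ee_pos: [562.9, -118.0, 98.0]
tcp_rot: [-20.2, 89.7, 159.8]
wrist_force: [-0.8, -0.7, -0.6]
grip_width: 0.377
```

```bash
python3 - <<'E'
from h import *
goto(564,-116.5,79,90)
s=snap('scene');print(panlevel(s,66))
cv2.imwrite('pics/c17.png',cv2.resize(s['image'][200:340,280:420,::-1],None,fx=4,fy=4,interpolation=cv2.INTER_CUBIC))
E
```

```text
t 23.65 tcp [ 562.9 -118.    98. ] jaw -90.0 down [-0.005  0.002 -1.   ] F [-0.8 -0.7 -0.6] g 35.5 q [-20.  19.  94.  -0.  67.  70.]
d [  1.1   1.5 -19. ] yaw deg -0.0 rad -0.0
(49, 66.54, 1.17)
```

View pics/c17.png

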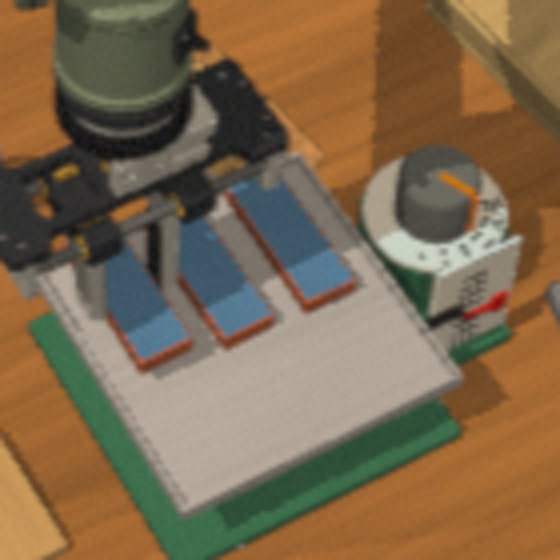

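>>> {"api": "send_rows", "payload": {"targets": [{"dx":0.0005,"dy":0.0015,"dz":-0.012,"yaw":0,"claw":1},{"dx":0,"dy":0,"dz":-0.005,"yaw":0,"claw":1},{"dx":0,"dy":0,"dz":-0.003,"yaw":0,"claw":1},{"dx":0,"dy":0,"dz":-0.003,"yaw":0,"claw":1},{"dx":0,"dy":0,"dz":-0.003,"yaw":0,"claw":1},{"dx":0,"dy":0,"dz":-0.002,"yaw":0,"claw":1},{"dx":0,"dy":0,"dz":-0.001,"yaw":0,"claw":1},{"dx":0,"dy":0,"dz":0,"yaw":0,"claw":1}]}}

```text
time_s: 24.37
ee_pos: [565.3, -117.4, 70.7]
tcp_rot: [112.9, 90.0, -67.1]
wrist_force: [-0.9, 0.1, -0.3]
grip_width: 0.38
```

```bash
python3 - <<'E'
from h import *
goto(564,-116.5,69,90)
s=snap('scene');print(panlevel(s,60))
E
```

```text
t 24.37 tcp [ 565.3 -117.4   70.7] jaw -90.0 down [ 0. -0. -1.] F [-0.9  0.1 -0.3] g 35.7 q [-20.  21.  95.  -0.  64.  70.]
d [-1.3  0.9 -1.7] yaw deg 0.0 rad 0.0
(49, 56.34, 1.25)
```

>>> {"api": "send_rows", "payload": {"targets": [{"dx":0,"dy":0,"dz":0,"yaw":0,"claw":0.56},{"dx":0,"dy":0,"dz":0,"yaw":0,"claw":0.56},{"dx":0,"dy":0,"dz":0,"yaw":0,"claw":0.56},{"dx":0,"dy":0,"dz":0.02,"yaw":0,"claw":0.56},{"dx":0,"dy":0,"dz":0.03,"yaw":0,"claw":0.56},{"dx":0,"dy":0,"dz":0.03,"yaw":0,"claw":0.5},{"dx":0,"dy":-0.03,"dz":0,"yaw":0,"claw":0.4},{"dx":0,"dy":-0.03,"dz":0,"yaw":0,"claw":0.4}]}}

```text
time_s: 25.08
ee_pos: [567.5, -177.4, 154.3]
tcp_rot: [156.8, 89.6, -23.0]
wrist_force: [-0.2, -0.1, -0.7]
grip_width: 0.587
```

>>> {"api": "send_rows", "payload": {"targets": [{"dx":-0.004,"dy":-0.03,"dz":0,"yaw":0,"claw":0.4},{"dx":-0.004,"dy":-0.03,"dz":0,"yaw":0.019,"claw":0.4},{"dx":-0.004,"dy":-0.02,"dz":0,"yaw":0.019,"claw":0.4},{"dx":-0.004,"dy":0,"dz":0,"yaw":0,"claw":0.4},{"dx":-0.004,"dy":0,"dz":0,"yaw":0,"claw":0.4},{"dx":-0.004,"dy":0,"dz":0,"yaw":0,"claw":0.4},{"dx":0,"dy":0,"dz":0,"yaw":0,"claw":0.4},{"dx":0,"dy":0,"dz":0,"yaw":0,"claw":0.4}]}}

```text
time_s: 25.75
ee_pos: [541.2, -255.9, 150.8]
tcp_rot: [-87.8, 90.0, 94.5]
wrist_force: [0.8, -0.1, 0.7]
grip_width: 0.6
```

```bash
python3 - <<'E'
from h import *
goto(540.3,-258.3,25,92.2)
s=snap('scene','s4.png');print(panlevel(s,55),panlevel(s,50))
t=snap('top','t4.png');tiles(t,(272,160,372,265),z=68);tiles(t,(385,195,495,332))
flags(s,'2')
cv2.imwrite('pics/c18.png',cv2.resize(s['image'][210:380,160:420,::-1],None,fx=3,fy=3,interpolation=cv2.INTER_CUBIC))
E
```

```text
t 25.75 tcp [ 541.2 -255.9  150.8] jaw -87.8 down [-0.  0. -1.] F [ 0.8 -0.1  0.7] g 56.4 q [-34.  18.  88.   0.  74.  54.]
d [  -0.9   -2.4 -125.8] yaw deg -0.0 rad -0.001
(49, 55.57, 0.78) (49, 55.57, 0.78)
blue (564.5, -117.2, 91.0, 27.8, 0.1, (np.float64(347.0), np.float64(229.0)))
blue (562.4, -61.2, 91.4, 27.7, 0.2, (np.float64(320.0), np.float64(229.0)))
blue (564.4, -4.3, 91.2, 27.8, -0.2, (np.float64(293.0), np.float64(226.0)))
green (498.7, -46.4, 157.6, 8.6, 89.6, (np.float64(311.0), np.float64(258.0)))
green (549.9, -322.8, 26.2, 24.2, -85.7, (np.float64(442.0), np.float64(246.0)))
amber (537.9, -389.3, 50.9, 29.9, 0.9, (np.float64(474.0), np.float64(257.0)))
```

View pics/c18.png

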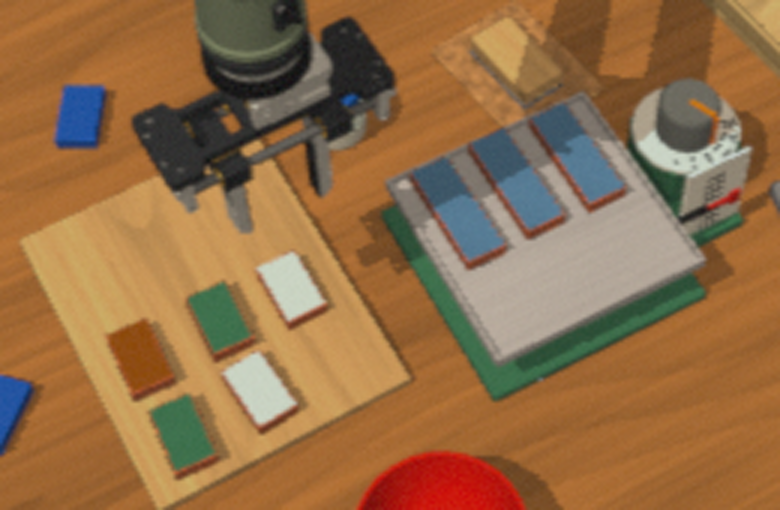

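View pics/f2.png

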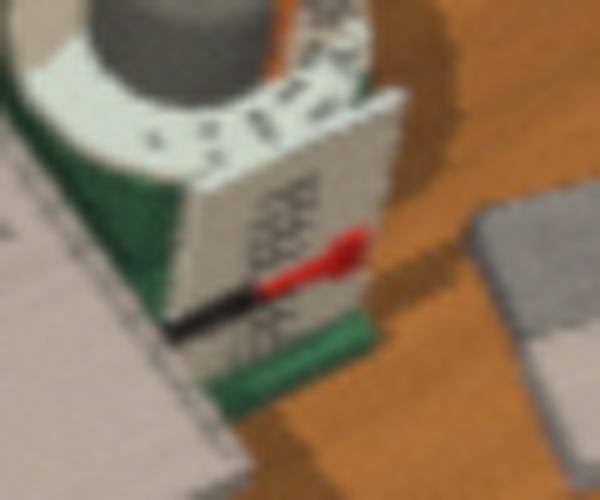

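```bash
python3 - <<'E'
from h import *
s=snap('scene')
P=lambda u,v,z:onz(s,370+u/10,250+v/10,z).round(1)
print('ptr tip',P(268,250,76.2),P(255,295,54.2))
print('flag tip z48',P(260,295,48))
print('flag tip collar2 z68',onz(s,340+345/6,220+325/6,68).round(1))
t=snap('top')
cv2.imwrite('pics/c19.png',cv2.resize(t['image'][165:215,235:295,::-1],None,fx=10,fy=10,interpolation=cv2.INTER_CUBIC))
E
```

```text
ptr tip [660.5  64.7  76.2] [659.1  64.6  54.2]
flag tip z48 [656.6  68.5  48. ]
flag tip collar2 z68 [655.3  71.3  68. ]
```

View pics/c19.png

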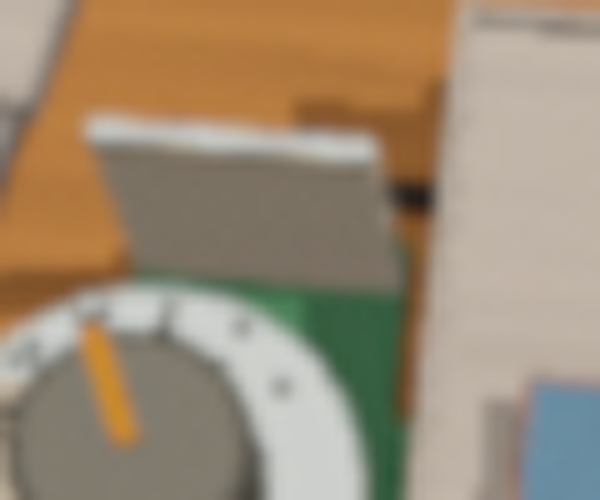

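>>> {"api": "send_rows", "payload": {"targets": [{"dx":-0.001,"dy":-0.0025,"dz":-0.035,"yaw":0,"claw":0.4},{"dx":0,"dy":0,"dz":-0.035,"yaw":0,"claw":0.4},{"dx":0,"dy":0,"dz":-0.03,"yaw":0,"claw":0.4},{"dx":0,"dy":0,"dz":-0.015,"yaw":0,"claw":0.4},{"dx":0,"dy":0,"dz":-0.01,"yaw":0,"claw":0.4},{"dx":0,"dy":0,"dz":0,"yaw":0,"claw":0.4},{"dx":0,"dy":0,"dz":0,"yaw":0,"claw":0.4},{"dx":0,"dy":0,"dz":0,"yaw":0,"claw":0.4}]}}

```text
time_s: 26.62
ee_pos: [541.7, -260.6, 27.5]
tcp_rot: [144.5, 89.8, -33.4]
wrist_force: [0.3, 0.3, -0.4]
grip_width: 0.594
```

```bash
python3 - <<'E'
from h import *
goto(540.3,-258.3,25,92.2)
s=snap('scene');print(panlevel(s,55))
cv2.imwrite('pics/c20.png',cv2.resize(s['image'][230:380,150:350,::-1],None,fx=4,fy=4,interpolation=cv2.INTER_CUBIC))
E
```

```text
t 26.62 tcp [ 541.7 -260.6   27.5] jaw -87.8 down [ 0.003 -0.002 -1.   ] F [ 0.3  0.3 -0.4] g 55.9 q [-34.  27.  93.   0.  60.  54.]
d [-1.4  2.3 -2.5] yaw deg 0.0 rad 0.0
(49, 55.5, 0.72)
```

View pics/c20.png

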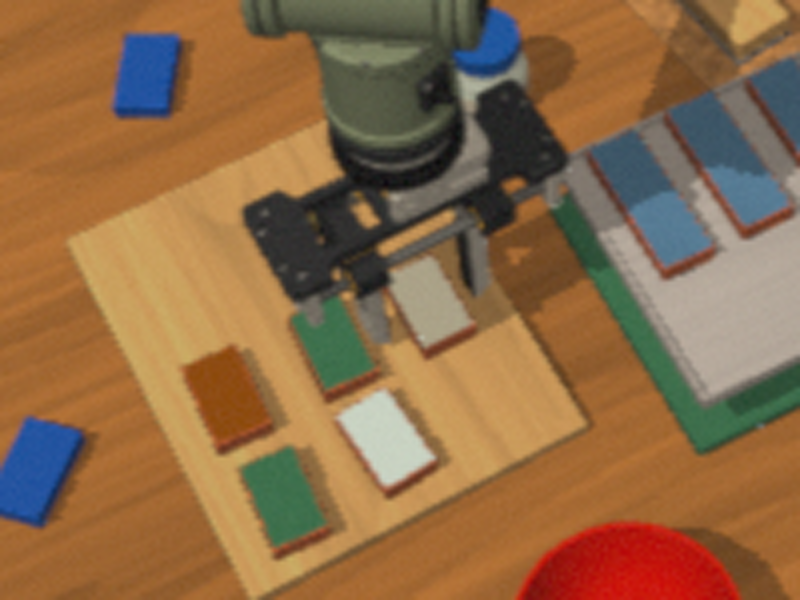

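>>> {"api": "send_rows", "payload": {"targets": [{"dx":-0.001,"dy":0.0015,"dz":-0.002,"yaw":0,"claw":0.4},{"dx":0,"dy":0,"dz":0,"yaw":0,"claw":0.6},{"dx":0,"dy":0,"dz":0,"yaw":0,"claw":1},{"dx":0,"dy":0,"dz":0,"yaw":0,"claw":1},{"dx":0,"dy":0,"dz":0,"yaw":0,"claw":1},{"dx":0,"dy":0,"dz":0.025,"yaw":0,"claw":1},{"dx":0,"dy":0,"dz":0.035,"yaw":0,"claw":1},{"dx":0,"dy":0,"dz":0.035,"yaw":0,"claw":1}]}}

```text
time_s: 27.33
ee_pos: [537.7, -257.3, 118.0]
tcp_rot: [-36.2, 89.7, 145.9]
wrist_force: [0.6, -0.7, -0.7]
grip_width: 0.38
```

>>> {"api": "send_rows", "payload": {"targets": [{"dx":0,"dy":0,"dz":0.03,"yaw":0,"claw":1},{"dx":0.019,"dy":0.033,"dz":0,"yaw":-0.019,"claw":1},{"dx":0.019,"dy":0.033,"dz":0,"yaw":-0.019,"claw":1},{"dx":0.019,"dy":0.033,"dz":0,"yaw":0,"claw":1},{"dx":0.019,"dy":0.033,"dz":0,"yaw":0,"claw":1},{"dx":0.019,"dy":0.033,"dz":0,"yaw":0,"claw":1},{"dx":0.019,"dy":0.033,"dz":0,"yaw":0,"claw":1},{"dx":0,"dy":0,"dz":0,"yaw":0,"claw":1}]}}

```text
time_s: 28.0
ee_pos: [655.6, -53.5, 148.5]
tcp_rot: [-120.4, 89.8, 59.9]
wrist_force: [-0.5, -0.3, -1.1]
grip_width: 0.381
```

>>> {"api": "send_rows", "payload": {"targets": [{"dx":0,"dy":0,"dz":0,"yaw":0,"claw":1},{"dx":0,"dy":0,"dz":-0.03,"yaw":0,"claw":1},{"dx":0,"dy":0,"dz":-0.03,"yaw":0,"claw":1},{"dx":0,"dy":0,"dz":0,"yaw":0,"claw":1},{"dx":0,"dy":0,"dz":0,"yaw":0,"claw":1},{"dx":0,"dy":0,"dz":0,"yaw":0,"claw":1},{"dx":0,"dy":0,"dz":0,"yaw":0,"claw":1},{"dx":0,"dy":0,"dz":0,"yaw":0,"claw":1}]}}

```text
time_s: 28.67
ee_pos: [654.8, -61.1, 91.3]
tcp_rot: [166.3, 89.8, -13.7]
wrist_force: [0.0, -0.1, -1.2]
grip_width: 0.378
```

```bash
python3 - <<'E'
from h import *
goto(655,-60,68,90)
s=snap('scene');print(panlevel(s,55))
cv2.imwrite('pics/c21.png',cv2.resize(s['image'][200:340,280:420,::-1],None,fx=4,fy=4,interpolation=cv2.INTER_CUBIC))
E
```

```text
t 28.67 tcp [654.8 -61.1  91.3] jaw -90.0 down [ 0.004 -0.001 -1.   ] F [ 0.  -0.1 -1.2] g 35.5 q [-13.  28.  82.  -0.  70.  77.]
d [  0.2   1.1 -23.3] yaw deg 0.0 rad 0.001
(49, 55.55, 0.72)
```

View pics/c21.png

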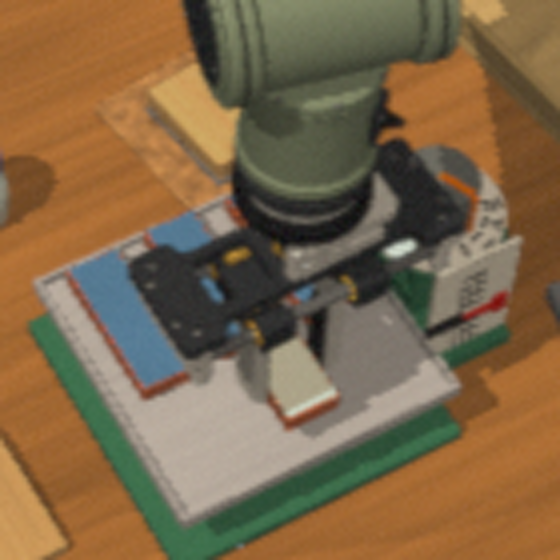

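>>> {"api": "send_rows", "payload": {"targets": [{"dx":0,"dy":0,"dz":-0.015,"yaw":0,"claw":1},{"dx":0,"dy":0,"dz":-0.005,"yaw":0,"claw":1},{"dx":0,"dy":0,"dz":-0.003,"yaw":0,"claw":1},{"dx":0,"dy":0,"dz":-0.002,"yaw":0,"claw":1},{"dx":0,"dy":0,"dz":-0.002,"yaw":0,"claw":1},{"dx":0,"dy":0,"dz":-0.002,"yaw":0,"claw":1},{"dx":0,"dy":0,"dz":0,"yaw":0,"claw":1},{"dx":0,"dy":0,"dz":0,"yaw":0,"claw":1}]}}

```text
time_s: 29.38
ee_pos: [653.3, -60.3, 59.9]
tcp_rot: [167.6, 90.0, -12.4]
wrist_force: [-0.7, 0.1, 0.1]
grip_width: 0.377
```

```bash
python3 - <<'E'
from h import *
goto(655,-60,61,90)
s=snap('scene');print(panlevel(s,50))
E
```

```text
t 29.38 tcp [653.3 -60.3  59.9] jaw -90.0 down [ 0. -0. -1.] F [-0.7  0.1  0.1] g 35.5 q [-13.  30.  83.   0.  67.  77.]
d [1.7 0.3 1.1] yaw deg 0.0 rad 0.0
(41, 48.51, 0.85)
```

>>> {"api": "send_rows", "payload": {"targets": [{"dx":0,"dy":0,"dz":0,"yaw":0,"claw":0.51},{"dx":0,"dy":0,"dz":0,"yaw":0,"claw":0.51},{"dx":0,"dy":0,"dz":0,"yaw":0,"claw":0.51},{"dx":0,"dy":0,"dz":0.02,"yaw":0,"claw":0.51},{"dx":0,"dy":0,"dz":0.035,"yaw":0,"claw":0.51},{"dx":0,"dy":0,"dz":0.035,"yaw":0,"claw":0.51},{"dx":-0.01,"dy":-0.03,"dz":0,"yaw":0,"claw":0.45},{"dx":-0.012,"dy":-0.032,"dz":0,"yaw":0,"claw":0.45}]}}

```text
time_s: 30.1
ee_pos: [634.3, -122.0, 154.2]
tcp_rot: [163.5, 89.5, -16.3]
wrist_force: [-0.3, -0.4, 0.4]
grip_width: 0.546
```

>>> {"api": "send_rows", "payload": {"targets": [{"dx":-0.012,"dy":-0.032,"dz":0,"yaw":-0.024,"claw":0.45},{"dx":-0.012,"dy":-0.032,"dz":0,"yaw":0,"claw":0.45},{"dx":-0.012,"dy":-0.032,"dz":0,"yaw":0,"claw":0.45},{"dx":-0.012,"dy":-0.032,"dz":0,"yaw":0,"claw":0.45},{"dx":-0.015,"dy":-0.03,"dz":0,"yaw":0,"claw":0.45},{"dx":-0.015,"dy":-0.03,"dz":0,"yaw":0,"claw":0.45},{"dx":-0.014,"dy":-0.01,"dz":0,"yaw":0,"claw":0.45},{"dx":0,"dy":0,"dz":0,"yaw":0,"claw":0.45}]}}

```text
time_s: 30.77
ee_pos: [536.8, -323.5, 149.8]
tcp_rot: [40.2, 89.9, -141.5]
wrist_force: [2.0, 0.5, 0.3]
grip_width: 0.55
```

```bash
python3 - <<'E'
from h import *
goto(538.6,-321.1,25,88.6)
s=snap('scene');print(panlevel(s,50))
flags(s,'3')
t=snap('top');tiles(t,(272,160,372,265),z=62);tiles(t,(385,195,495,332))
E
```

```text
t 30.77 tcp [ 536.8 -323.5  149.8] jaw -91.7 down [-0.001 -0.001 -1.   ] F [2.  0.5 0.3] g 51.7 q [-39.  21.  84.  -0.  75.  53.]
d [   1.8    2.4 -124.8] yaw deg 0.3 rad 0.005
(39, 48.11, 0.72)
blue (564.1, -117.1, 91.1, 27.7, 0.1, (np.float64(347.0), np.float64(230.0)))
blue (562.2, -61.2, 91.0, 27.5, 0.3, (np.float64(320.0), np.float64(229.0)))
blue (564.1, -4.5, 91.0, 27.8, -0.5, (np.float64(293.0), np.float64(226.0)))
green (499.1, -58.9, 183.5, 7.7, 89.6, (np.float64(317.0), np.float64(259.0)))
white (653.7, -59.8, 55.4, 31.5, -1.5, (np.float64(323.0), np.float64(187.0)))
```

View pics/f3.png

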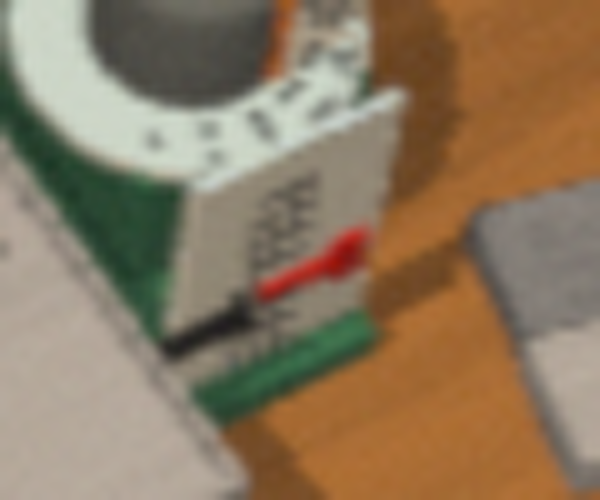

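>>> {"api": "send_rows", "payload": {"targets": [{"dx":0.002,"dy":0.002,"dz":-0.035,"yaw":0.005,"claw":0.45},{"dx":0,"dy":0,"dz":-0.035,"yaw":0,"claw":0.45},{"dx":0,"dy":0,"dz":-0.03,"yaw":0,"claw":0.45},{"dx":0,"dy":0,"dz":-0.015,"yaw":0,"claw":0.45},{"dx":0,"dy":0,"dz":-0.01,"yaw":0,"claw":0.45},{"dx":0,"dy":0,"dz":0,"yaw":0,"claw":0.45},{"dx":0,"dy":0,"dz":0,"yaw":0,"claw":0.45},{"dx":0,"dy":0,"dz":0,"yaw":0,"claw":0.45}]}}

```text
time_s: 31.53
ee_pos: [542.9, -318.7, 26.5]
tcp_rot: [145.2, 89.8, -35.9]
wrist_force: [0.6, 0.2, 0.2]
grip_width: 0.549
```

```bash
python3 - <<'E'
from h import *
goto(538.6,-321.1,25,88.6)
s=snap('scene');print(panlevel(s,50))
cv2.imwrite('pics/c22.png',cv2.resize(s['image'][230:380,150:350,::-1],None,fx=4,fy=4,interpolation=cv2.INTER_CUBIC))
E
```

```text
t 31.53 tcp [ 542.9 -318.7   26.5] jaw -91.1 down [ 0.003 -0.002 -1.   ] F [0.6 0.2 0.2] g 51.6 q [-38.  30.  88.   0.  62.  53.]
d [-4.3 -2.4 -1.5] yaw deg -0.3 rad -0.006
(39, 48.18, 0.76)
```

View pics/c22.png

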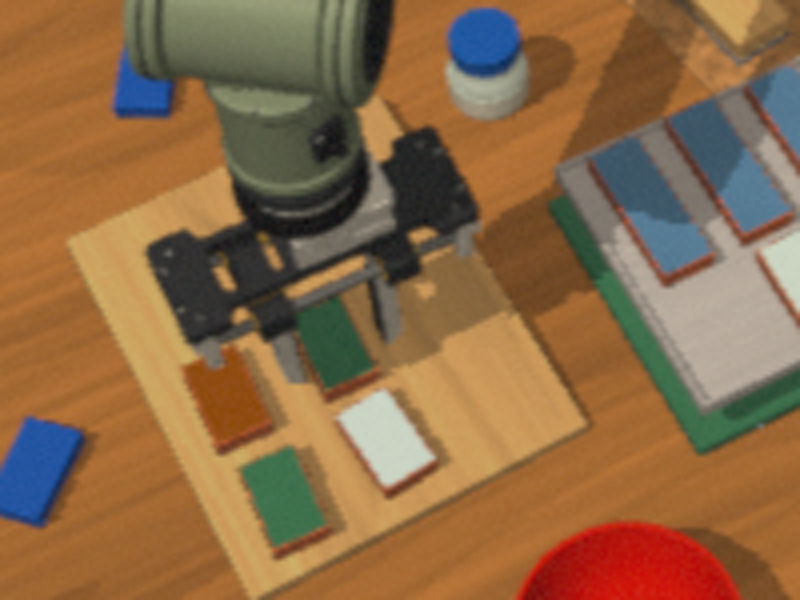

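>>> {"api": "send_rows", "payload": {"targets": [{"dx":-0.003,"dy":-0.002,"dz":-0.001,"yaw":-0.005,"claw":0.45},{"dx":0,"dy":0,"dz":0,"yaw":0,"claw":0.6},{"dx":0,"dy":0,"dz":0,"yaw":0,"claw":1},{"dx":0,"dy":0,"dz":0,"yaw":0,"claw":1},{"dx":0,"dy":0,"dz":0,"yaw":0,"claw":1},{"dx":0,"dy":0,"dz":0.025,"yaw":0,"claw":1},{"dx":0,"dy":0,"dz":0.035,"yaw":0,"claw":1},{"dx":0,"dy":0,"dz":0.035,"yaw":0,"claw":1}]}}

```text
time_s: 32.25
ee_pos: [536.8, -319.2, 117.8]
tcp_rot: [-39.0, 89.7, 139.6]
wrist_force: [0.2, -0.3, -0.6]
grip_width: 0.382
```

>>> {"api": "send_rows", "payload": {"targets": [{"dx":0,"dy":0.02,"dz":0.03,"yaw":0.022,"claw":1},{"dx":0,"dy":0.037,"dz":0,"yaw":0.022,"claw":1},{"dx":0,"dy":0.037,"dz":0,"yaw":0.022,"claw":1},{"dx":0,"dy":0.037,"dz":0,"yaw":0.022,"claw":1},{"dx":0,"dy":0.037,"dz":0,"yaw":0.022,"claw":1},{"dx":0,"dy":0.037,"dz":0,"yaw":0,"claw":1},{"dx":0,"dy":0.037,"dz":0,"yaw":0,"claw":1},{"dx":0,"dy":0.037,"dz":0,"yaw":0,"claw":1}]}}

```text
time_s: 32.92
ee_pos: [537.7, -39.5, 148.6]
tcp_rot: [-60.8, 90.0, 124.1]
wrist_force: [-0.1, -0.3, -0.2]
grip_width: 0.378
```

>>> {"api": "send_rows", "payload": {"targets": [{"dx":-0.001,"dy":0.037,"dz":0,"yaw":0,"claw":1},{"dx":-0.001,"dy":0.037,"dz":0,"yaw":0,"claw":1},{"dx":-0.001,"dy":0.037,"dz":0,"yaw":0,"claw":1},{"dx":-0.001,"dy":0.037,"dz":0,"yaw":0,"claw":1},{"dx":-0.001,"dy":0.037,"dz":0,"yaw":0,"claw":1},{"dx":-0.001,"dy":0.037,"dz":0,"yaw":0,"claw":1},{"dx":-0.002,"dy":0.037,"dz":0,"yaw":0,"claw":1},{"dx":-0.002,"dy":0.037,"dz":0,"yaw":0,"claw":1}]}}

```text
time_s: 33.58
ee_pos: [527.6, 256.5, 148.5]
tcp_rot: [10.3, 90.0, -164.8]
wrist_force: [0.8, -0.3, -0.5]
grip_width: 0.379
```

```bash
python3 - <<'E'
from h import *
goto(528,369,21,95)
E
```

```text
t 33.58 tcp [527.6 256.5 148.5] jaw -85.1 down [-0. -0. -1.] F [ 0.8 -0.3 -0.5] g 35.6 q [ 17.  17.  90.   0.  73. 103.]
d [   0.4  112.5 -127.5] yaw deg 0.1 rad 0.001
```

>>> {"api": "send_rows", "payload": {"targets": [{"dx":0,"dy":0.038,"dz":0,"yaw":0,"claw":1},{"dx":0,"dy":0.038,"dz":0,"yaw":0,"claw":1},{"dx":0,"dy":0.037,"dz":0,"yaw":0,"claw":1},{"dx":0,"dy":0,"dz":-0.03,"yaw":0,"claw":1},{"dx":0,"dy":0,"dz":-0.035,"yaw":0,"claw":1},{"dx":0,"dy":0,"dz":-0.03,"yaw":0,"claw":1},{"dx":0,"dy":0,"dz":0,"yaw":0,"claw":1},{"dx":0,"dy":0,"dz":0,"yaw":0,"claw":1}]}}

```text
time_s: 34.25
ee_pos: [526.0, 366.7, 51.3]
tcp_rot: [21.5, 89.7, -153.6]
wrist_force: [0.9, 0.2, 0.7]
grip_width: 0.382
```

```bash
python3 - <<'E'
from h import *
goto(528,369,21,95)
s=snap('scene');print(panlevel(s,50))
cv2.imwrite('pics/c23.png',cv2.resize(s['image'][120:320,320:520,::-1],None,fx=3,fy=3,interpolation=cv2.INTER_CUBIC))
flags(s,'4')
E
```

```text
t 34.25 tcp [526.  366.7  51.3] jaw -85.1 down [-0.005 -0.003 -1.   ] F [0.9 0.2 0.7] g 35.9 q [ 27.  29.  85.   0.  66. 112.]
d [  2.    2.3 -30.3] yaw deg 0.1 rad 0.001
(39, 48.45, 0.72)
```

View pics/c23.png

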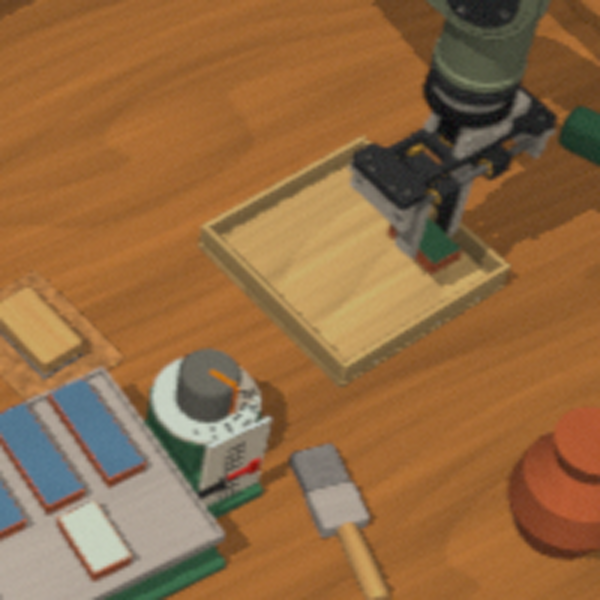

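>>> {"api": "send_rows", "payload": {"targets": [{"dx":0.001,"dy":0.001,"dz":-0.015,"yaw":0,"claw":1},{"dx":0,"dy":0,"dz":-0.01,"yaw":0,"claw":1},{"dx":0,"dy":0,"dz":-0.005,"yaw":0,"claw":1},{"dx":0,"dy":0,"dz":0,"yaw":0,"claw":1},{"dx":0,"dy":0,"dz":0,"yaw":0,"claw":1},{"dx":0,"dy":0,"dz":0,"yaw":0,"claw":1},{"dx":0,"dy":0,"dz":0,"yaw":0,"claw":0.5},{"dx":0,"dy":0,"dz":0,"yaw":0,"claw":0.5}]}}

```text
time_s: 34.97
ee_pos: [529.8, 369.1, 24.5]
tcp_rot: [-157.2, 89.9, 27.8]
wrist_force: [-0.9, 0.4, 0.5]
grip_width: 0.481
```

>>> {"api": "send_rows", "payload": {"targets": [{"dx":0,"dy":0,"dz":0,"yaw":0,"claw":0.5},{"dx":0,"dy":0,"dz":0.03,"yaw":0,"claw":0.5},{"dx":0,"dy":0,"dz":0.04,"yaw":0,"claw":0.5},{"dx":0,"dy":0,"dz":0.04,"yaw":0,"claw":0.5},{"dx":0,"dy":-0.035,"dz":0.02,"yaw":0,"claw":0.45},{"dx":0,"dy":-0.035,"dz":0,"yaw":0,"claw":0.45},{"dx":0,"dy":-0.035,"dz":0,"yaw":0,"claw":0.45},{"dx":0,"dy":-0.035,"dz":0,"yaw":0,"claw":0.45}]}}

```text
time_s: 35.63
ee_pos: [529.6, 227.8, 155.2]
tcp_rot: [-173.9, 89.8, 11.1]
wrist_force: [0.2, 0.5, 0.1]
grip_width: 0.548
```

```bash
python3 - <<'E'
from h import *
goto(538.6,-389.9,150,88)
s=snap('scene','s5.png');print(panlevel(s,50))
tiles(snap('top'),(385,195,495,332))
E
```

```text
t 35.63 tcp [529.6 227.8 155.2] jaw -85.0 down [ 0.003  0.001 -1.   ] F [0.2 0.5 0.1] g 51.5 q [ 15.  15.  92.  -0.  73. 100.]
d [   9.  -617.7   -5.2] yaw deg -7.0 rad -0.122
(39, 48.11, 0.67)
green (617.4, -387.7, 49.7, 27.4, -2.7, (np.float64(472.0), np.float64(219.0)))
amber (538.8, -389.2, 52.6, 29.9, 0.9, (np.float64(472.0), np.float64(255.0)))
white (611.0, -319.9, 54.5, 31.5, 5.8, (np.float64(441.0), np.float64(220.0)))
```

View pics/s5.png

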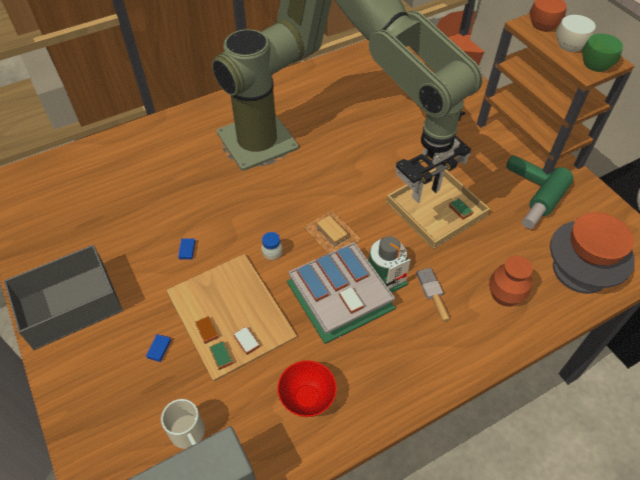

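>>> {"api": "send_rows", "payload": {"targets": [{"dx":0,"dy":-0.0385,"dz":0,"yaw":-0.025,"claw":0.45},{"dx":0,"dy":-0.0385,"dz":0,"yaw":-0.025,"claw":0.45},{"dx":0,"dy":-0.0385,"dz":0,"yaw":-0.025,"claw":0.45},{"dx":0,"dy":-0.0385,"dz":0,"yaw":-0.025,"claw":0.45},{"dx":0,"dy":-0.0385,"dz":0,"yaw":0,"claw":0.45},{"dx":0,"dy":-0.0385,"dz":0,"yaw":0,"claw":0.45},{"dx":0,"dy":-0.0385,"dz":0,"yaw":0,"claw":0.45},{"dx":0,"dy":-0.0385,"dz":0,"yaw":0,"claw":0.45}]}}

```text
time_s: 36.4
ee_pos: [529.5, -80.4, 154.2]
tcp_rot: [-172.0, 89.9, 7.3]
wrist_force: [0.7, -0.6, -0.3]
grip_width: 0.549
```

>>> {"api": "send_rows", "payload": {"targets": [{"dx":0.001,"dy":-0.0385,"dz":0,"yaw":0,"claw":0.45},{"dx":0.001,"dy":-0.0385,"dz":0,"yaw":0,"claw":0.45},{"dx":0.001,"dy":-0.0385,"dz":0,"yaw":0,"claw":0.45},{"dx":0.001,"dy":-0.0385,"dz":0,"yaw":0,"claw":0.45},{"dx":0.001,"dy":-0.0385,"dz":0,"yaw":0,"claw":0.45},{"dx":0.001,"dy":-0.0385,"dz":0,"yaw":0,"claw":0.45},{"dx":0.002,"dy":-0.0385,"dz":0,"yaw":0,"claw":0.45},{"dx":0.002,"dy":-0.0385,"dz":0,"yaw":0,"claw":0.45}]}}

```text
time_s: 37.07
ee_pos: [539.8, -388.7, 153.9]
tcp_rot: [-175.8, 90.0, 3.4]
wrist_force: [0.2, 0.5, 0.6]
grip_width: 0.549
```

>>> {"api": "send_rows", "payload": {"targets": [{"dx":0,"dy":0,"dz":-0.025,"yaw":0,"claw":0.45},{"dx":0,"dy":0,"dz":-0.025,"yaw":0,"claw":0.45},{"dx":0,"dy":0,"dz":-0.025,"yaw":0,"claw":0.45},{"dx":0,"dy":0,"dz":-0.02,"yaw":0,"claw":0.45},{"dx":0,"dy":0,"dz":0,"yaw":0,"claw":0.45},{"dx":0,"dy":0,"dz":0,"yaw":0,"claw":0.45},{"dx":0,"dy":0,"dz":0,"yaw":0,"claw":0.45},{"dx":0,"dy":0,"dz":0,"yaw":0,"claw":0.45}]}}

```text
time_s: 37.73
ee_pos: [540.9, -388.2, 61.2]
tcp_rot: [139.1, 89.8, -41.7]
wrist_force: [0.5, -0.6, -1.2]
grip_width: 0.55
```

```bash
python3 - <<'E'
from h import *
goto(538.8,-389.5,25,89)
s=snap('scene');print(panlevel(s,50))
cv2.imwrite('pics/c24.png',cv2.resize(s['image'][230:380,150:350,::-1],None,fx=4,fy=4,interpolation=cv2.INTER_CUBIC))
E
```

```text
t 37.73 tcp [ 540.9 -388.2   61.2] jaw -90.8 down [ 0.003 -0.003 -1.   ] F [ 0.5 -0.6 -1.2] g 51.7 q [-43.  31.  82.   0.  67.  48.]
d [ -2.1  -1.3 -36.2] yaw deg -0.2 rad -0.004
(39, 48.17, 0.69)
```

View pics/c24.png

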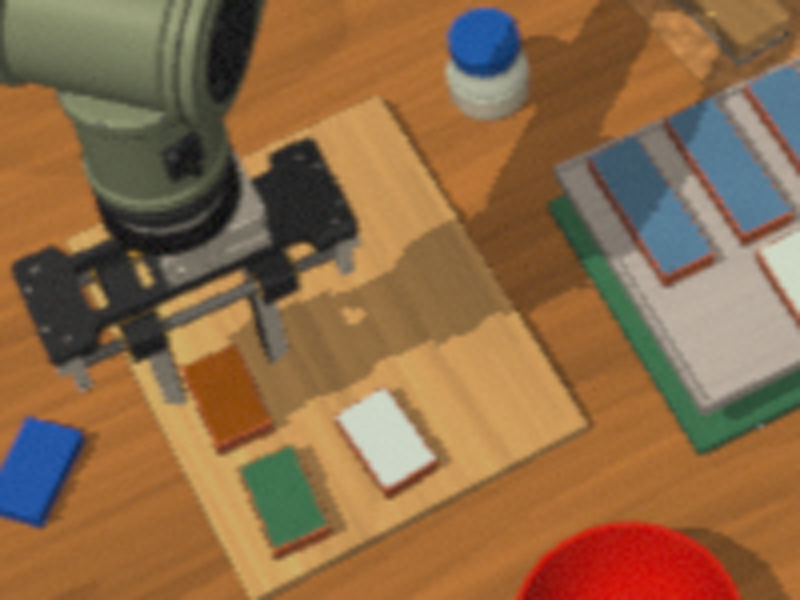

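>>> {"api": "send_rows", "payload": {"targets": [{"dx":-0.001,"dy":-0.001,"dz":-0.02,"yaw":0,"claw":0.45},{"dx":0,"dy":0,"dz":-0.012,"yaw":0,"claw":0.45},{"dx":0,"dy":0,"dz":-0.003,"yaw":0,"claw":0.45},{"dx":0,"dy":0,"dz":0,"yaw":0,"claw":0.45},{"dx":0,"dy":0,"dz":0,"yaw":0,"claw":0.6},{"dx":0,"dy":0,"dz":0,"yaw":0,"claw":1},{"dx":0,"dy":0,"dz":0,"yaw":0,"claw":1},{"dx":0,"dy":0,"dz":0,"yaw":0,"claw":1}]}}

```text
time_s: 38.45
ee_pos: [538.8, -388.9, 24.7]
tcp_rot: [135.7, 89.9, -45.1]
wrist_force: [0.8, -0.9, 1.8]
grip_width: 0.378
```

>>> {"api": "send_rows", "payload": {"targets": [{"dx":0,"dy":0,"dz":0,"yaw":0,"claw":1},{"dx":0,"dy":0,"dz":0.025,"yaw":0,"claw":1},{"dx":0,"dy":0,"dz":0.035,"yaw":0,"claw":1},{"dx":0,"dy":0,"dz":0.035,"yaw":0,"claw":1},{"dx":0,"dy":0.02,"dz":0.03,"yaw":0.025,"claw":1},{"dx":0,"dy":0.037,"dz":0,"yaw":0.025,"claw":1},{"dx":0,"dy":0.037,"dz":0,"yaw":0.025,"claw":1},{"dx":0,"dy":0.037,"dz":0,"yaw":0.025,"claw":1}]}}

```text
time_s: 39.12
ee_pos: [538.3, -256.5, 149.9]
tcp_rot: [149.3, 89.9, -25.8]
wrist_force: [0.6, -0.9, -1.2]
grip_width: 0.38
```

>>> {"api": "send_rows", "payload": {"targets": [{"dx":0,"dy":0.038,"dz":0,"yaw":0,"claw":1},{"dx":0,"dy":0.038,"dz":0,"yaw":0,"claw":1},{"dx":0,"dy":0.038,"dz":0,"yaw":0,"claw":1},{"dx":0,"dy":0.038,"dz":0,"yaw":0,"claw":1},{"dx":0,"dy":0.038,"dz":0,"yaw":0,"claw":1},{"dx":0,"dy":0.038,"dz":0,"yaw":0,"claw":1},{"dx":0,"dy":0.038,"dz":0,"yaw":0,"claw":1},{"dx":0,"dy":0.038,"dz":0,"yaw":0,"claw":1}]}}

```text
time_s: 39.78
ee_pos: [537.7, 48.6, 148.9]
tcp_rot: [-177.7, 90.0, 7.2]
wrist_force: [0.1, -0.7, -1.1]
grip_width: 0.377
```

```bash
python3 - <<'E'
from h import *
goto(537.4,269,21,95)
E
```

```text
t 39.78 tcp [537.7  48.6 148.9] jaw -85.1 down [ 0.  0. -1.] F [ 0.1 -0.7 -1.1] g 35.5 q [-4. 11. 97.  0. 72. 81.]
d [  -0.3  220.4 -127.9] yaw deg 0.1 rad 0.002
```

>>> {"api": "send_rows", "payload": {"targets": [{"dx":0,"dy":0.037,"dz":0,"yaw":0,"claw":1},{"dx":0,"dy":0.037,"dz":0,"yaw":0,"claw":1},{"dx":0,"dy":0.037,"dz":0,"yaw":0,"claw":1},{"dx":0,"dy":0.037,"dz":0,"yaw":0,"claw":1},{"dx":0,"dy":0.037,"dz":0,"yaw":0,"claw":1},{"dx":0,"dy":0.036,"dz":0,"yaw":0,"claw":1},{"dx":0,"dy":0,"dz":-0.03,"yaw":0,"claw":1},{"dx":0,"dy":0,"dz":-0.035,"yaw":0,"claw":1}]}}

```text
time_s: 40.45
ee_pos: [541.2, 271.5, 86.9]
tcp_rot: [-165.5, 89.4, 19.6]
wrist_force: [1.4, -0.9, -0.1]
grip_width: 0.381
```

>>> {"api": "send_rows", "payload": {"targets": [{"dx":0,"dy":0,"dz":-0.03,"yaw":0,"claw":1},{"dx":0,"dy":0,"dz":-0.015,"yaw":0,"claw":1},{"dx":0,"dy":0,"dz":-0.01,"yaw":0,"claw":1},{"dx":0,"dy":0,"dz":-0.005,"yaw":0,"claw":1},{"dx":0,"dy":0,"dz":0,"yaw":0,"claw":1},{"dx":0,"dy":0,"dz":0,"yaw":0,"claw":1},{"dx":0,"dy":0,"dz":0,"yaw":0,"claw":1},{"dx":0,"dy":0,"dz":0,"yaw":0,"claw":1}]}}

```text
time_s: 41.12
ee_pos: [539.7, 268.1, 25.5]
tcp_rot: [-166.4, 89.8, 18.5]
wrist_force: [0.3, 0.0, -0.4]
grip_width: 0.378
```

```bash
python3 - <<'E'
from h import *
goto(537.4,269,21,95)
s=snap('scene')
cv2.imwrite('pics/c25.png',cv2.resize(s['image'][120:320,320:520,::-1],None,fx=3,fy=3,interpolation=cv2.INTER_CUBIC))
E
```

```text
t 41.12 tcp [539.7 268.1  25.5] jaw -85.1 down [ 0.003  0.001 -1.   ] F [ 0.3  0.  -0.4] g 35.6 q [ 18.  27.  92.   0.  60. 103.]
d [-2.3  0.9 -4.5] yaw deg 0.1 rad 0.002
```

View pics/c25.png

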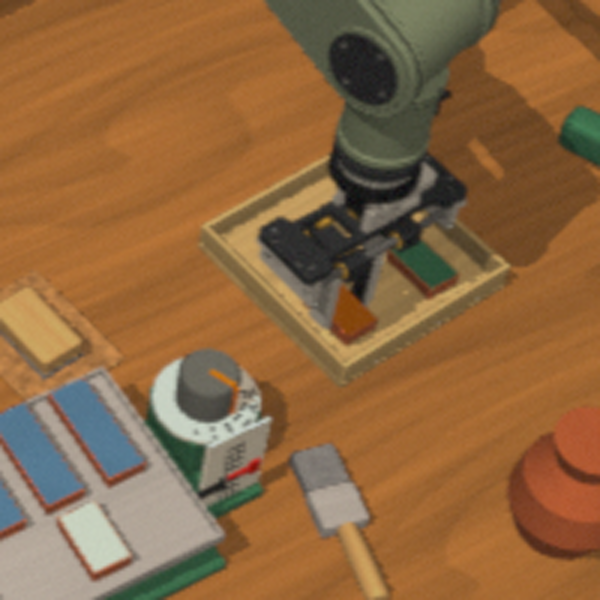

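>>> {"api": "send_rows", "payload": {"targets": [{"dx":-0.001,"dy":0,"dz":-0.004,"yaw":0,"claw":1},{"dx":0,"dy":0,"dz":0,"yaw":0,"claw":1},{"dx":0,"dy":0,"dz":0,"yaw":0,"claw":0.5},{"dx":0,"dy":0,"dz":0,"yaw":0,"claw":0.5},{"dx":0,"dy":0,"dz":0,"yaw":0,"claw":0.5},{"dx":0,"dy":0,"dz":0.03,"yaw":0,"claw":0.5},{"dx":0,"dy":0,"dz":0.04,"yaw":0,"claw":0.5},{"dx":0,"dy":0,"dz":0.04,"yaw":0,"claw":0.5}]}}

```text
time_s: 41.83
ee_pos: [535.8, 267.2, 129.4]
tcp_rot: [13.2, 89.8, -161.9]
wrist_force: [0.5, 0.0, -0.2]
grip_width: 0.497
```

>>> {"api": "send_rows", "payload": {"targets": [{"dx":0.001,"dy":-0.035,"dz":0.02,"yaw":-0.022,"claw":0.45},{"dx":0.005,"dy":-0.038,"dz":0,"yaw":-0.022,"claw":0.45},{"dx":0.005,"dy":-0.038,"dz":0,"yaw":-0.022,"claw":0.45},{"dx":0.005,"dy":-0.038,"dz":0,"yaw":-0.022,"claw":0.45},{"dx":0.005,"dy":-0.038,"dz":0,"yaw":-0.022,"claw":0.45},{"dx":0.005,"dy":-0.038,"dz":0,"yaw":-0.022,"claw":0.45},{"dx":0.005,"dy":-0.038,"dz":0,"yaw":0,"claw":0.45},{"dx":0.005,"dy":-0.038,"dz":0,"yaw":0,"claw":0.45}]}}

```text
time_s: 42.5
ee_pos: [573.2, -35.1, 150.1]
tcp_rot: [177.0, 90.0, -5.7]
wrist_force: [0.9, 0.6, 0.0]
grip_width: 0.55
```

>>> {"api": "send_rows", "payload": {"targets": [{"dx":0.005,"dy":-0.038,"dz":0,"yaw":0,"claw":0.45},{"dx":0.005,"dy":-0.038,"dz":0,"yaw":0,"claw":0.45},{"dx":0.005,"dy":-0.038,"dz":0,"yaw":0,"claw":0.45},{"dx":0.005,"dy":-0.038,"dz":0,"yaw":0,"claw":0.45},{"dx":0.005,"dy":-0.038,"dz":0,"yaw":0,"claw":0.45},{"dx":0.005,"dy":-0.038,"dz":0,"yaw":0,"claw":0.45},{"dx":0.005,"dy":-0.038,"dz":0,"yaw":0,"claw":0.45},{"dx":0.005,"dy":-0.038,"dz":0,"yaw":0,"claw":0.45}]}}

```text
time_s: 43.17
ee_pos: [613.2, -339.2, 149.8]
tcp_rot: [175.4, 90.0, -7.2]
wrist_force: [0.8, -0.0, 0.3]
grip_width: 0.55
```

```bash
python3 - <<'E'
from h import *
goto(617.4,-387.6,25,87.4)
s=snap('scene');print(panlevel(s,50))
t=snap('top');tiles(t,(385,195,495,332));tiles(t,(90,205,192,303),z=20)
E
```

```text
t 43.17 tcp [ 613.2 -339.2  149.8] jaw -92.7 down [ 0. -0. -1.] F [ 0.8 -0.   0.3] g 51.7 q [-36.  30.  72.   0.  78.  57.]
d [   4.2  -48.4 -124.8] yaw deg 0.1 rad 0.001
(39, 48.22, 0.7)
green (529.7, 369.2, 49.0, 27.0, 4.1, (np.float64(121.0), np.float64(234.0)))
amber (535.4, 267.5, 54.2, 30.3, 7.2, (np.float64(168.0), np.float64(235.0)))
```

>>> {"api": "send_rows", "payload": {"targets": [{"dx":0.002,"dy":-0.024,"dz":0,"yaw":0,"claw":0.45},{"dx":0.002,"dy":-0.024,"dz":0,"yaw":0,"claw":0.45},{"dx":0,"dy":0,"dz":-0.03,"yaw":0,"claw":0.45},{"dx":0,"dy":0,"dz":-0.03,"yaw":0,"claw":0.45},{"dx":0,"dy":0,"dz":-0.03,"yaw":0,"claw":0.45},{"dx":0,"dy":0,"dz":0,"yaw":0,"claw":0.45},{"dx":0,"dy":0,"dz":0,"yaw":0,"claw":0.45},{"dx":0,"dy":0,"dz":0,"yaw":0,"claw":0.45}]}}

```text
time_s: 43.93
ee_pos: [618.2, -385.3, 61.4]
tcp_rot: [147.5, 89.9, -35.1]
wrist_force: [0.7, -1.5, 0.2]
grip_width: 0.549
```

```bash
python3 - <<'E'
from h import *
goto(617.4,-387.6,25,87.4)
s=snap('scene')
cv2.imwrite('pics/c26.png',cv2.resize(s['image'][230:380,150:350,::-1],None,fx=4,fy=4,interpolation=cv2.INTER_CUBIC))
E
```

```text
t 43.93 tcp [ 618.2 -385.3   61.4] jaw -92.6 down [ 0.002 -0.001 -1.   ] F [ 0.7 -1.5  0.2] g 51.6 q [-39.  38.  71.   0.  71.  54.]
d [ -0.8  -2.3 -36.4] yaw deg 0.0 rad 0.0
```

View pics/c26.png

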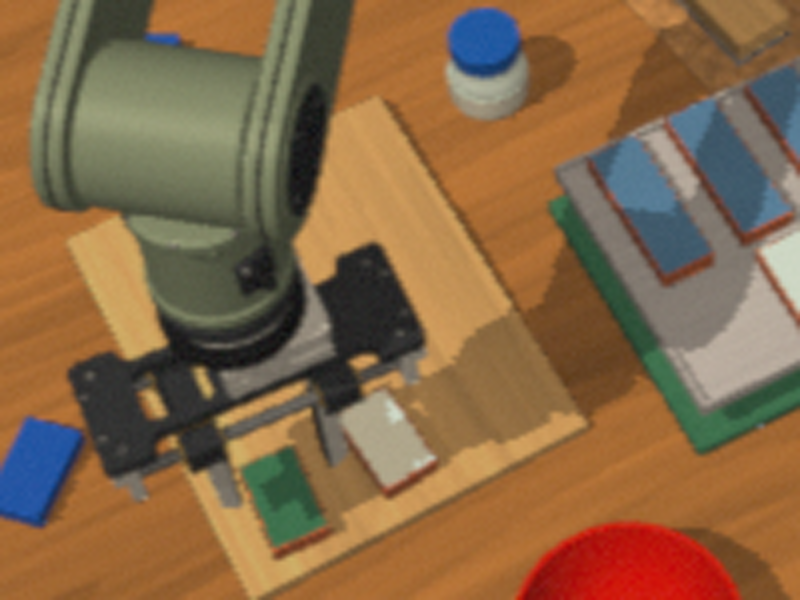

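>>> {"api": "send_rows", "payload": {"targets": [{"dx":0,"dy":-0.002,"dz":-0.02,"yaw":0,"claw":0.45},{"dx":0,"dy":0,"dz":-0.012,"yaw":0,"claw":0.45},{"dx":0,"dy":0,"dz":-0.003,"yaw":0,"claw":0.45},{"dx":0,"dy":0,"dz":0,"yaw":0,"claw":0.45},{"dx":0,"dy":0,"dz":0,"yaw":0,"claw":0.6},{"dx":0,"dy":0,"dz":0,"yaw":0,"claw":1},{"dx":0,"dy":0,"dz":0,"yaw":0,"claw":1},{"dx":0,"dy":0,"dz":0,"yaw":0,"claw":1}]}}

```text
time_s: 44.65
ee_pos: [617.9, -387.8, 26.0]
tcp_rot: [145.9, 89.9, -36.8]
wrist_force: [-0.2, 0.2, 1.2]
grip_width: 0.382
```

>>> {"api": "send_rows", "payload": {"targets": [{"dx":0,"dy":0,"dz":0,"yaw":0,"claw":1},{"dx":0,"dy":0,"dz":0.025,"yaw":0,"claw":1},{"dx":0,"dy":0,"dz":0.035,"yaw":0,"claw":1},{"dx":0,"dy":0,"dz":0.035,"yaw":0,"claw":1},{"dx":-0.005,"dy":0.02,"dz":0.03,"yaw":0.033,"claw":1},{"dx":-0.009,"dy":0.037,"dz":0,"yaw":0.033,"claw":1},{"dx":-0.009,"dy":0.037,"dz":0,"yaw":0.033,"claw":1},{"dx":-0.009,"dy":0.037,"dz":0,"yaw":0.033,"claw":1}]}}

```text
time_s: 45.32
ee_pos: [585.0, -255.5, 150.8]
tcp_rot: [150.8, 89.9, -24.3]
wrist_force: [1.3, 1.5, -1.4]
grip_width: 0.378
```

>>> {"api": "send_rows", "payload": {"targets": [{"dx":-0.009,"dy":0.038,"dz":0,"yaw":0,"claw":1},{"dx":-0.009,"dy":0.038,"dz":0,"yaw":0,"claw":1},{"dx":-0.009,"dy":0.038,"dz":0,"yaw":0,"claw":1},{"dx":-0.009,"dy":0.038,"dz":0,"yaw":0,"claw":1},{"dx":-0.009,"dy":0.038,"dz":0,"yaw":0,"claw":1},{"dx":-0.009,"dy":0.038,"dz":0,"yaw":0,"claw":1},{"dx":-0.009,"dy":0.038,"dz":0,"yaw":0,"claw":1},{"dx":-0.009,"dy":0.038,"dz":0,"yaw":0,"claw":1}]}}

```text
time_s: 45.98
ee_pos: [512.3, 49.4, 149.9]
tcp_rot: [-172.5, 90.0, 12.4]
wrist_force: [1.2, 0.4, 0.6]
grip_width: 0.375
```

```bash
python3 - <<'E'
from h import *
goto(440,360.7,21,95)
E
```

```text
t 45.98 tcp [512.3  49.4 149.9] jaw -85.1 down [ 0.  0. -1.] F [1.2 0.4 0.6] g 35.2 q [ -4.   8. 101.   0.  71.  81.]
d [ -72.3  311.3 -128.9] yaw deg 0.1 rad 0.002
```

>>> {"api": "send_rows", "payload": {"targets": [{"dx":-0.009,"dy":0.039,"dz":0,"yaw":0,"claw":1},{"dx":-0.009,"dy":0.039,"dz":0,"yaw":0,"claw":1},{"dx":-0.009,"dy":0.039,"dz":0,"yaw":0,"claw":1},{"dx":-0.009,"dy":0.039,"dz":0,"yaw":0,"claw":1},{"dx":-0.009,"dy":0.039,"dz":0,"yaw":0,"claw":1},{"dx":-0.009,"dy":0.039,"dz":0,"yaw":0,"claw":1},{"dx":-0.009,"dy":0.039,"dz":0,"yaw":0,"claw":1},{"dx":-0.009,"dy":0.039,"dz":0,"yaw":0,"claw":1}]}}

```text
time_s: 46.65
ee_pos: [440.2, 361.5, 149.8]
tcp_rot: [173.4, 90.0, -1.7]
wrist_force: [1.0, -0.2, -0.6]
grip_width: 0.381
```

>>> {"api": "send_rows", "payload": {"targets": [{"dx":0,"dy":0,"dz":-0.03,"yaw":0,"claw":1},{"dx":0,"dy":0,"dz":-0.03,"yaw":0,"claw":1},{"dx":0,"dy":0,"dz":-0.03,"yaw":0,"claw":1},{"dx":0,"dy":0,"dz":-0.01,"yaw":0,"claw":1},{"dx":0,"dy":0,"dz":0,"yaw":0,"claw":1},{"dx":0,"dy":0,"dz":0,"yaw":0,"claw":1},{"dx":0,"dy":0,"dz":0,"yaw":0,"claw":1},{"dx":0,"dy":0,"dz":0,"yaw":0,"claw":1}]}}

```text
time_s: 47.32
ee_pos: [443.2, 360.6, 52.2]
tcp_rot: [-154.2, 89.7, 30.7]
wrist_force: [0.4, -0.1, -1.5]
grip_width: 0.377
```

```bash
python3 - <<'E'
from h import *
goto(440,360.7,21,95)
s=snap('scene');print(panlevel(s,50))
cv2.imwrite('pics/c27.png',cv2.resize(s['image'][120:320,320:520,::-1],None,fx=3,fy=3,interpolation=cv2.INTER_CUBIC))
E
```

```text
t 47.32 tcp [443.2 360.6  52.2] jaw -85.1 down [ 0.004  0.002 -1.   ] F [ 0.4 -0.1 -1.5] g 35.5 q [ 30.  22.  97.   0.  61. 116.]
d [ -3.2   0.1 -31.2] yaw deg 0.1 rad 0.002
(39, 48.25, 0.73)
```

View pics/c27.png

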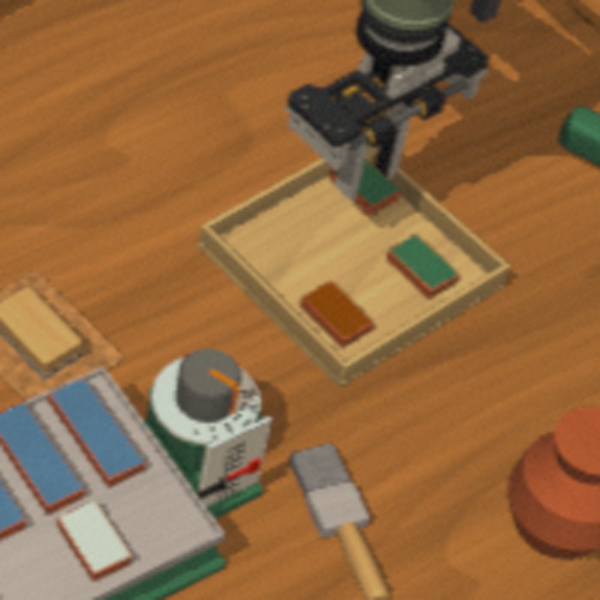

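>>> {"api": "send_rows", "payload": {"targets": [{"dx":0,"dy":0,"dz":-0.015,"yaw":0,"claw":1},{"dx":0,"dy":0,"dz":-0.01,"yaw":0,"claw":1},{"dx":0,"dy":0,"dz":-0.005,"yaw":0,"claw":1},{"dx":0,"dy":0,"dz":0,"yaw":0,"claw":1},{"dx":0,"dy":0,"dz":0,"yaw":0,"claw":1},{"dx":0,"dy":0,"dz":0,"yaw":0,"claw":1},{"dx":0,"dy":0,"dz":0,"yaw":0,"claw":0.5},{"dx":0,"dy":0,"dz":0,"yaw":0,"claw":0.5}]}}

```text
time_s: 48.03
ee_pos: [441.4, 359.8, 20.0]
tcp_rot: [-152.9, 90.0, 32.0]
wrist_force: [-0.1, 0.2, -1.3]
grip_width: 0.48
```

>>> {"api": "send_rows", "payload": {"targets": [{"dx":0,"dy":0,"dz":0,"yaw":0,"claw":0.5},{"dx":0,"dy":0,"dz":0.03,"yaw":0,"claw":0.5},{"dx":0,"dy":0,"dz":0.04,"yaw":0,"claw":0.5},{"dx":0,"dy":0,"dz":0.04,"yaw":0,"claw":0.5},{"dx":0.009,"dy":-0.036,"dz":0.02,"yaw":0,"claw":0.45},{"dx":0.009,"dy":-0.038,"dz":0,"yaw":0,"claw":0.45},{"dx":0.009,"dy":-0.038,"dz":0,"yaw":0,"claw":0.45},{"dx":0.009,"dy":-0.038,"dz":0,"yaw":0,"claw":0.45}]}}

```text
time_s: 48.7
ee_pos: [477.7, 209.0, 150.7]
tcp_rot: [-173.3, 89.9, 11.7]
wrist_force: [0.5, -0.2, -0.5]
grip_width: 0.548
```

>>> {"api": "send_rows", "payload": {"targets": [{"dx":0.009,"dy":-0.038,"dz":0,"yaw":0,"claw":0.45},{"dx":0.009,"dy":-0.038,"dz":0,"yaw":0,"claw":0.45},{"dx":0.009,"dy":-0.038,"dz":0,"yaw":0,"claw":0.45},{"dx":0.009,"dy":-0.038,"dz":0,"yaw":0,"claw":0.45},{"dx":0.009,"dy":-0.038,"dz":0,"yaw":0,"claw":0.45},{"dx":0.009,"dy":-0.038,"dz":0,"yaw":0,"claw":0.45},{"dx":0.009,"dy":-0.038,"dz":0,"yaw":0,"claw":0.45},{"dx":0.009,"dy":-0.038,"dz":0,"yaw":0,"claw":0.45}]}}

```text
time_s: 49.37
ee_pos: [549.3, -95.8, 149.8]
tcp_rot: [170.4, 90.0, -4.7]
wrist_force: [-0.1, 0.2, -0.9]
grip_width: 0.551
```

```bash
python3 - <<'E'
from h import *
goto(611,-320,25,95.5)
t=snap('top');tiles(t,(385,195,495,332));tiles(t,(90,205,192,303),z=20)
E
```

```text
t 49.37 tcp [549.3 -95.8 149.8] jaw -85.1 down [ 0.001 -0.    -1.   ] F [-0.1  0.2 -0.9] g 51.8 q [-19.  13.  95.   0.  72.  66.]
d [  61.7 -224.2 -124.8] yaw deg 0.6 rad 0.01
white (611.0, -319.9, 54.5, 31.5, 5.8, (np.float64(441.0), np.float64(220.0)))
green (440.1, 359.8, 47.6, 27.6, 4.3, (np.float64(120.0), np.float64(275.0)))
green (529.7, 369.2, 49.0, 26.9, 4.3, (np.float64(121.0), np.float64(234.0)))
amber (535.1, 266.1, 53.4, 32.1, 4.3, (np.float64(168.0), np.float64(235.0)))
```

>>> {"api": "send_rows", "payload": {"targets": [{"dx":0.01,"dy":-0.0375,"dz":0,"yaw":0.01,"claw":0.45},{"dx":0.01,"dy":-0.0375,"dz":0,"yaw":0,"claw":0.45},{"dx":0.01,"dy":-0.0375,"dz":0,"yaw":0,"claw":0.45},{"dx":0.01,"dy":-0.0375,"dz":0,"yaw":0,"claw":0.45},{"dx":0.01,"dy":-0.0375,"dz":0,"yaw":0,"claw":0.45},{"dx":0.0115,"dy":-0.0365,"dz":0,"yaw":0,"claw":0.45},{"dx":0,"dy":0,"dz":-0.03,"yaw":0,"claw":0.45},{"dx":0,"dy":0,"dz":-0.03,"yaw":0,"claw":0.45}]}}

```text
time_s: 50.08
ee_pos: [613.1, -322.2, 91.9]
tcp_rot: [139.4, 89.5, -35.3]
wrist_force: [0.0, 0.7, -1.6]
grip_width: 0.551
```

>>> {"api": "send_rows", "payload": {"targets": [{"dx":0,"dy":0,"dz":-0.03,"yaw":0,"claw":0.45},{"dx":0,"dy":0,"dz":0,"yaw":0,"claw":0.45},{"dx":0,"dy":0,"dz":0,"yaw":0,"claw":0.45},{"dx":0,"dy":0,"dz":0,"yaw":0,"claw":0.45},{"dx":0,"dy":0,"dz":0,"yaw":0,"claw":0.45},{"dx":0,"dy":0,"dz":0,"yaw":0,"claw":0.45},{"dx":0,"dy":0,"dz":0,"yaw":0,"claw":0.45},{"dx":0,"dy":0,"dz":0,"yaw":0,"claw":0.45}]}}

```text
time_s: 50.75
ee_pos: [611.5, -318.3, 61.2]
tcp_rot: [139.2, 89.8, -35.3]
wrist_force: [-0.2, -0.5, 0.1]
grip_width: 0.549
```

```bash
python3 - <<'E'
from h import *
goto(611,-320,25,95.5)
s=snap('scene')
cv2.imwrite('pics/c28.png',cv2.resize(s['image'][230:380,150:350,::-1],None,fx=4,fy=4,interpolation=cv2.INTER_CUBIC))
E
```

```text
t 50.75 tcp [ 611.5 -318.3   61.2] jaw -84.5 down [ 0.002 -0.002 -1.   ] F [-0.2 -0.5  0.1] g 51.6 q [-35.  33.  78.  -0.  69.  50.]
d [ -0.5  -1.7 -36.2] yaw deg -0.0 rad -0.0
```

View pics/c28.png

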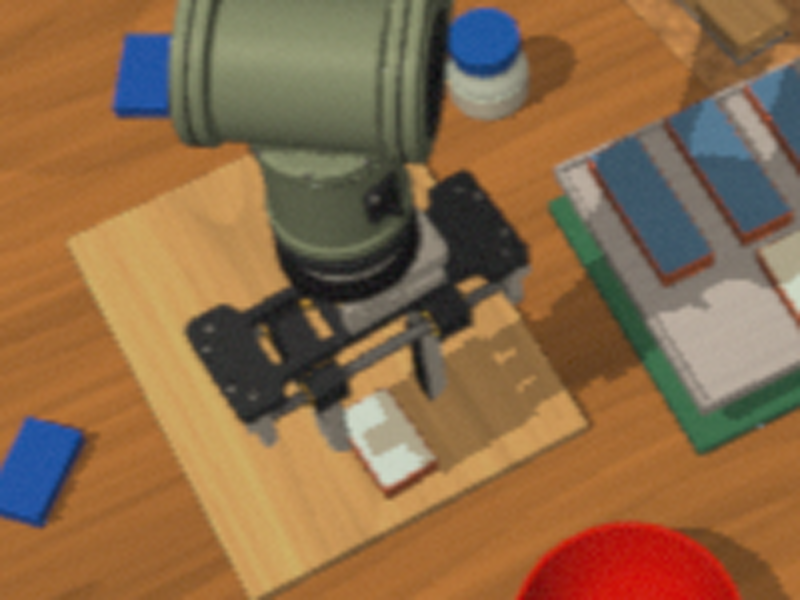

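>>> {"api": "send_rows", "payload": {"targets": [{"dx":0,"dy":-0.001,"dz":-0.02,"yaw":0,"claw":0.45},{"dx":0,"dy":0,"dz":-0.012,"yaw":0,"claw":0.45},{"dx":0,"dy":0,"dz":-0.003,"yaw":0,"claw":0.45},{"dx":0,"dy":0,"dz":0,"yaw":0,"claw":0.45},{"dx":0,"dy":0,"dz":0,"yaw":0,"claw":0.6},{"dx":0,"dy":0,"dz":0,"yaw":0,"claw":1},{"dx":0,"dy":0,"dz":0,"yaw":0,"claw":1},{"dx":0,"dy":0,"dz":0,"yaw":0,"claw":1}]}}

```text
time_s: 51.47
ee_pos: [611.2, -319.3, 25.5]
tcp_rot: [138.7, 89.9, -35.8]
wrist_force: [0.9, -0.4, 0.8]
grip_width: 0.38
```

>>> {"api": "send_rows", "payload": {"targets": [{"dx":0,"dy":0,"dz":0,"yaw":0,"claw":1},{"dx":0,"dy":0,"dz":0.025,"yaw":0,"claw":1},{"dx":0,"dy":0,"dz":0.035,"yaw":0,"claw":1},{"dx":0,"dy":0,"dz":0.035,"yaw":0,"claw":1},{"dx":-0.005,"dy":0.02,"dz":0.03,"yaw":0,"claw":1},{"dx":-0.01,"dy":0.036,"dz":0,"yaw":0,"claw":1},{"dx":-0.01,"dy":0.036,"dz":0,"yaw":0,"claw":1},{"dx":-0.01,"dy":0.036,"dz":0,"yaw":0,"claw":1}]}}

```text
time_s: 52.13
ee_pos: [575.5, -190.1, 150.7]
tcp_rot: [155.2, 89.9, -19.4]
wrist_force: [0.5, 1.1, -0.7]
grip_width: 0.378
```

>>> {"api": "send_rows", "payload": {"targets": [{"dx":-0.01,"dy":0.036,"dz":0,"yaw":0,"claw":1},{"dx":-0.01,"dy":0.036,"dz":0,"yaw":0,"claw":1},{"dx":-0.01,"dy":0.036,"dz":0,"yaw":0,"claw":1},{"dx":-0.01,"dy":0.036,"dz":0,"yaw":0,"claw":1},{"dx":-0.01,"dy":0.036,"dz":0,"yaw":0,"claw":1},{"dx":-0.01,"dy":0.036,"dz":0,"yaw":0,"claw":1},{"dx":-0.01,"dy":0.036,"dz":0,"yaw":0,"claw":1},{"dx":-0.01,"dy":0.036,"dz":0,"yaw":0,"claw":1}]}}

```text
time_s: 52.8
ee_pos: [494.8, 98.8, 149.8]
tcp_rot: [-173.2, 90.0, 12.2]
wrist_force: [0.7, 1.0, -0.6]
grip_width: 0.378
```

```bash
python3 - <<'E'
from h import *
goto(447.8,261,21,95)
E
```

```text
t 52.8 tcp [494.8  98.8 149.8] jaw -84.5 down [ 0.001  0.    -1.   ] F [ 0.7  1.  -0.6] g 35.6 q [  1.   7. 102.   0.  71.  86.]
d [ -47.   162.2 -128.8] yaw deg -0.5 rad -0.008
```

>>> {"api": "send_rows", "payload": {"targets": [{"dx":-0.009,"dy":0.032,"dz":0,"yaw":-0.008,"claw":1},{"dx":-0.009,"dy":0.032,"dz":0,"yaw":0,"claw":1},{"dx":-0.009,"dy":0.032,"dz":0,"yaw":0,"claw":1},{"dx":-0.009,"dy":0.032,"dz":0,"yaw":0,"claw":1},{"dx":-0.01,"dy":0.034,"dz":0,"yaw":0,"claw":1},{"dx":0,"dy":0,"dz":-0.03,"yaw":0,"claw":1},{"dx":0,"dy":0,"dz":-0.03,"yaw":0,"claw":1},{"dx":0,"dy":0,"dz":-0.03,"yaw":0,"claw":1}]}}

```text
time_s: 53.47
ee_pos: [449.9, 260.5, 59.5]
tcp_rot: [-165.5, 89.8, 19.6]
wrist_force: [-0.2, 0.3, -1.6]
grip_width: 0.377
```

>>> {"api": "send_rows", "payload": {"targets": [{"dx":0,"dy":0,"dz":0,"yaw":0,"claw":1},{"dx":0,"dy":0,"dz":-0.02,"yaw":0,"claw":1},{"dx":0,"dy":0,"dz":-0.01,"yaw":0,"claw":1},{"dx":0,"dy":0,"dz":-0.005,"yaw":0,"claw":1},{"dx":0,"dy":0,"dz":0,"yaw":0,"claw":1},{"dx":0,"dy":0,"dz":0,"yaw":0,"claw":1},{"dx":0,"dy":0,"dz":0,"yaw":0,"claw":1},{"dx":0,"dy":0,"dz":0,"yaw":0,"claw":1}]}}

```text
time_s: 54.13
ee_pos: [450.7, 259.4, 25.7]
tcp_rot: [-165.0, 89.9, 20.1]
wrist_force: [0.5, 0.2, -0.9]
grip_width: 0.376
```

```bash
python3 - <<'E'
from h import *
goto(447.8,261,21,95)
s=snap('scene');print(panlevel(s,50))
cv2.imwrite('pics/c29.png',cv2.resize(s['image'][120:320,320:520,::-1],None,fx=3,fy=3,interpolation=cv2.INTER_CUBIC))
E
```

```text
t 54.13 tcp [450.7 259.4  25.7] jaw -85.0 down [ 0.002  0.001 -1.   ] F [ 0.5  0.2 -0.9] g 35.3 q [ 20.  19. 105.  -0.  56. 105.]
d [-2.9  1.6 -4.7] yaw deg -0.0 rad -0.0
(39, 48.22, 0.69)
```

View pics/c29.png

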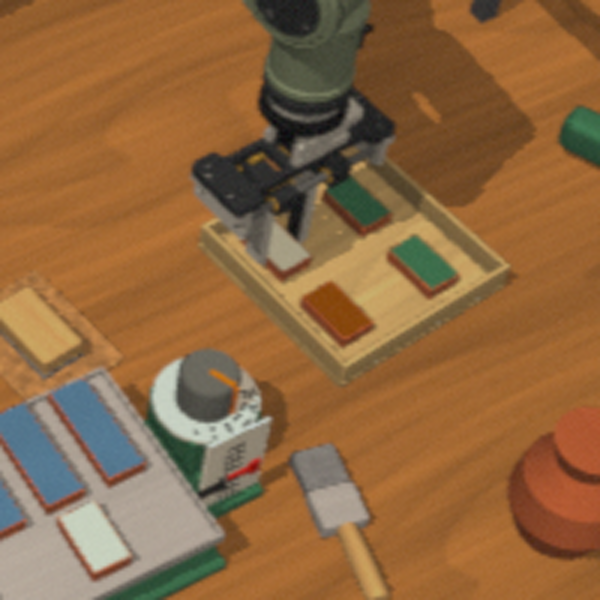

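>>> {"api": "send_rows", "payload": {"targets": [{"dx":0,"dy":0.001,"dz":-0.004,"yaw":0,"claw":1},{"dx":0,"dy":0,"dz":0,"yaw":0,"claw":1},{"dx":0,"dy":0,"dz":0,"yaw":0,"claw":0.5},{"dx":0,"dy":0,"dz":0,"yaw":0,"claw":0.5},{"dx":0,"dy":0,"dz":0,"yaw":0,"claw":0.5},{"dx":0,"dy":0,"dz":0.03,"yaw":0,"claw":0.5},{"dx":0,"dy":0,"dz":0.04,"yaw":0,"claw":0.5},{"dx":0,"dy":0,"dz":0.04,"yaw":0,"claw":0.5}]}}

```text
time_s: 54.85
ee_pos: [448.1, 259.6, 130.4]
tcp_rot: [15.3, 89.8, -159.6]
wrist_force: [1.2, 1.1, -0.5]
grip_width: 0.501
```

>>> {"api": "send_rows", "payload": {"targets": [{"dx":0,"dy":0,"dz":0.03,"yaw":0,"claw":0.5},{"dx":0,"dy":0.035,"dz":0,"yaw":0,"claw":0.5},{"dx":0,"dy":0.035,"dz":0,"yaw":0,"claw":0.5},{"dx":0,"dy":0.035,"dz":0,"yaw":0,"claw":0.5},{"dx":0,"dy":0.035,"dz":0,"yaw":0,"claw":0.5},{"dx":0,"dy":0.035,"dz":0,"yaw":0,"claw":0.5},{"dx":0,"dy":0.035,"dz":0,"yaw":0,"claw":0.5},{"dx":0,"dy":0,"dz":0,"yaw":0,"claw":0.5}]}}

```text
time_s: 55.52
ee_pos: [448.7, 475.8, 160.2]
tcp_rot: [-102.6, 89.8, 82.7]
wrist_force: [0.3, 0.3, -0.3]
grip_width: 0.5
```

```bash
python3 - <<'E'
from h import *
st()
s=snap('scene','s6.png');print([panlevel(snap('scene'),50)[1] for _ in range(3)])
t=snap('top','t6.png');tiles(t,(90,205,192,303),z=20);tiles(t,(272,160,372,265),z=62)
print('orange',rects(t,mask(t['image'],[5,150,120],[20,255,255]),100,amin=5,roi=(235,196,265,222)))
print('block',rects(t,mask(t['image'],[18,60,120],[28,200,255]),28,roi=(255,265,302,328)))
flags(s,'6')
E
```

```text
t 55.52 tcp [448.7 475.8 160.2] jaw -84.7 down [ 0.     0.004 -1.   ] F [ 0.3  0.3 -0.3] g 47.0 q [ 39.  24.  80.   0.  77. 124.]
[48.15, 48.18, 48.12]
green (440.1, 360.1, 47.8, 26.9, 4.8, (np.float64(119.0), np.float64(275.0)))
green (529.7, 369.2, 49.1, 26.9, 4.4, (np.float64(121.0), np.float64(234.0)))
amber (535.1, 266.7, 53.4, 31.0, 4.3, (np.float64(168.0), np.float64(235.0)))
white (448.6, 260.8, 55.5, 29.9, 7.2, (np.float64(166.0), np.float64(274.0)))
blue (564.2, -117.1, 91.0, 27.6, 0.1, (np.float64(347.0), np.float64(230.0)))
blue (562.2, -61.2, 91.1, 27.4, 0.1, (np.float64(320.0), np.float64(229.0)))
blue (564.3, -4.5, 91.4, 27.8, -0.5, (np.float64(293.0), np.float64(226.0)))
green (499.0, -58.8, 183.7, 7.5, 89.7, (np.float64(317.0), np.float64(259.0)))
white (653.5, -59.7, 55.1, 31.3, -1.2, (np.float64(323.0), np.float64(187.0)))
orange [(596.4, 95.7, 22.3, 3.9, 23.3, (np.float64(245.0), np.float64(203.0)))]
block [(423.8, 19.0, 79.0, 43.8, 8.0, (np.float64(277.0), np.float64(294.0)))]
```

View pics/s6.png

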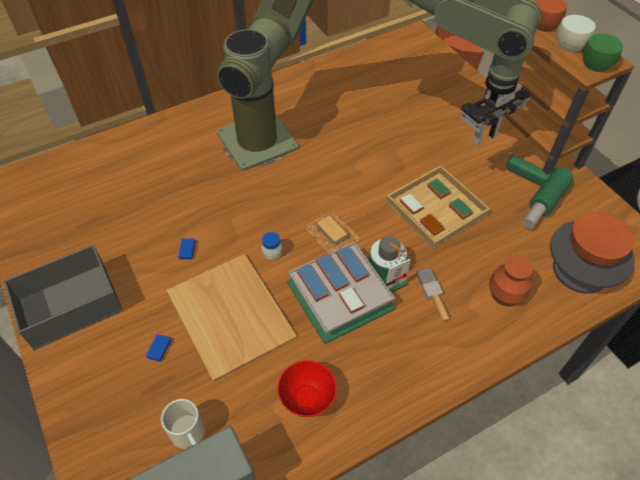

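View pics/t6.png

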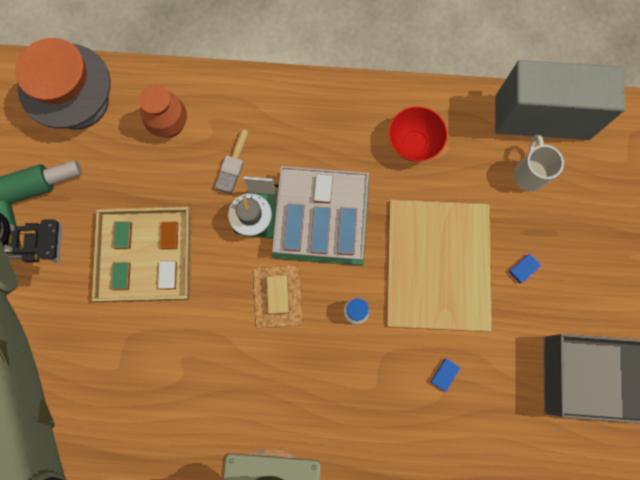

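View pics/f6.png

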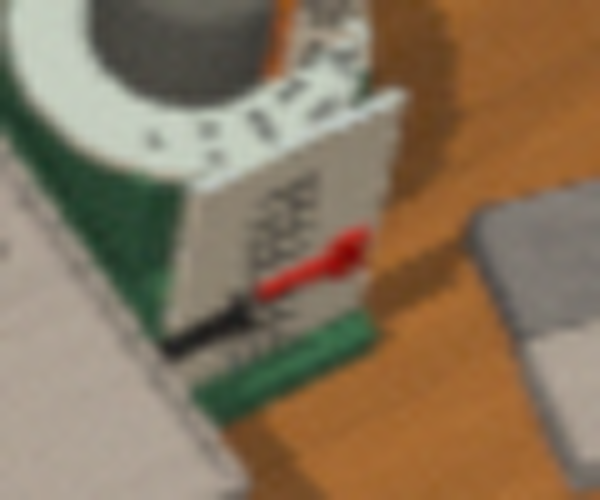

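```bash
python3 - <<'E'
from h import *
c=snap('scene')
for f in('scene0','s2','s3','s4','s6'):
    d=dict(c);d['image']=cv2.imread('pics/%s.png'%f)[:,:,::-1]
    print(f,[panlevel(d,z) for z in((79,80) if f=='scene0' else (88,) if f=='s2' else (66,) if f=='s3' else (54,) if f=='s4' else (47,48))])
E
```

```text
scene0 [(50, 80.4, 0.93), (50, 80.4, 0.93)]
s2 [(50, 89.3, 0.97)]
s3 [(49, 66.46, 1.14)]
s4 [(49, 55.57, 0.78)]
s6 [(44, 48.07, 0.66), (44, 48.07, 0.66)]
```

The gauge reads 8.95 mm for the known 90 g block (expected 9.0), so the final sink of about 41.2 mm is reliable, roughly 1.2 mm from the flag's 40.

```bash
python3 -c "
from h import *
print(robot.close_job())"
```

```text
the job is handed in; nothing more can be done
None
```

The kit is made up and handed in at about 56 s. By my last camera checks everything is where the task asked, though handing in gave no verdict.

- **Sanding block:** I took it off the pan before any tile went on. It lies on the cork mat at about (424, 19).
- **Target collar:** I turned it from 2 to 4. Its line sits at +23.3° from the scale's x, where 4 should be 22.9°.
- **Pan:** it holds the three blue long tiles and one white short tile. I pressed each tile down close to its final level before letting go. Each level I measured was at or above the final one, far from the 70 mm stop.
- **Pointer against flag:** the pan's edge gives a sink of about 41.2 mm, so the pointer is about 1.2 mm below the flag. The same measurement gave 8.95 mm for the 90 g block (9.0 expected).
- **Left-over tiles:** the two green, one amber and one white short tile are in the plywood tray.
- **Left alone:** the jar, the brush and the two blue look-alikes do not appear to have moved in the last pictures.

In the close crop the pointer looks slightly lower than the measurement says. I put that down to it standing about 3–4 mm in front of the flag as the camera sees it. An early dip of about 2.6 mm under the first tile was a brief bump; I lifted the tile and laid it again.

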